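# Load sample vials into a dry block heater and start it

### The job

Take the white hood off the block heater and set it down on the bench, gently slide every blue-capped glass vial from the teal rack all the way down into a free well of the block, one to a well, and leave the red-capped vial in its well. When all the vials are home, put the hood back squarely over the block so that it sits flat on the heater, and then press the green start button. Handle the glass with a light grip and do not disturb the beaker or the bottle.

Things in the scene. Friction and masses are not known exactly. Their poses are not given: they have to be found in the camera images.
- heater: Dark blue dry block heater, fixed. Origin on the bench under the centre of its aluminium block; -x is its front (robot side). Block 120 (x) by 180 (y) mm, top 100 mm above the bench, 15 mm proud of the deck round it (85 mm high, reaching 85 mm behind and before and 115 mm to each side of the origin). A console, 60 mm high, lies at x = -85 to -190 mm
- start (a joint): Green round push button on the console, springy: 0 when up, 0.006 m fully down, which takes 5 N pressed straight down; counts as pressed from 0.004 m
- start_top (a point): Centre of the top face of the green start button (28 mm across), 78 mm above the bench, on the right of the console; left of it are a blank display and a black knob that is not used (16 mm high)
- cover_grip (a point): White hood, a box open below, outside 142 by 202 by 80 mm tall, walls 5 mm, about 350 g. Seated it rests with its rim on the deck, round the block (6 mm play each side), long side along the heater's y. On top a black rib handle: 16 mm thick (x), 90 long (y), 35 high; the point is the rib's centre, 97.5 mm above the hood's lower rim
- well0 (a point): Centre of the mouth of a round well in the top of the block: bore 30 mm, 46 mm deep, upright, so that a vial that is home stands 49 mm out of the block (this one holds the red-capped vial). Wells are 60 mm apart, 2 rows of 3
- well1 (a point): Centre of the mouth of a round well in the top of the block: bore 30 mm, 46 mm deep, upright, so that a vial that is home stands 49 mm out of the block. Wells are 60 mm apart, 2 rows of 3
- well2 (a point): Centre of the mouth of a round well in the top of the block: bore 30 mm, 46 mm deep, upright, so that a vial that is home stands 49 mm out of the block. Wells are 60 mm apart, 2 rows of 3
- well3 (a point): Centre of the mouth of a round well in the top of the block: bore 30 mm, 46 mm deep, upright, so that a vial that is home stands 49 mm out of the block. Wells are 60 mm apart, 2 rows of 3
- well4 (a point): Centre of the mouth of a round well in the top of the block: bore 30 mm, 46 mm deep, upright, so that a vial that is home stands 49 mm out of the block. Wells are 60 mm apart, 2 rows of 3
- well5 (a point): Centre of the mouth of a round well in the top of the block: bore 30 mm, 46 mm deep, upright, so that a vial that is home stands 49 mm out of the block. Wells are 60 mm apart, 2 rows of 3
- vial1_mid (a point): Sample vial to load (None if absent), upright in a pocket of the rack: 28 mm diameter, 95 mm tall, 75 g, amber glass, flat foot, dark blue cap (also 28 mm) on the top 19 mm. The point is its centre, 47.5 mm above its foot; z points up along it. A grip of 20 to 30 N carries it; over 40 N on each finger is too hard, and so is pressing it on the block with over 30 N
- vial2_mid (a point): Sample vial to load (None if absent), upright in a pocket of the rack: 28 mm diameter, 95 mm tall, 75 g, amber glass, flat foot, dark blue cap (also 28 mm) on the top 19 mm. The point is its centre, 47.5 mm above its foot; z points up along it. A grip of 20 to 30 N carries it; over 40 N on each finger is too hard, and so is pressing it on the block with over 30 N
- vial3_mid (a point): Sample vial to load (None if absent), upright in a pocket of the rack: 28 mm diameter, 95 mm tall, 75 g, amber glass, flat foot, dark blue cap (also 28 mm) on the top 19 mm. The point is its centre, 47.5 mm above its foot; z points up along it. A grip of 20 to 30 N carries it; over 40 N on each finger is too hard, and so is pressing it on the block with over 30 N
- vial4_mid (a point): Sample vial to load (None if absent), upright in a pocket of the rack: 28 mm diameter, 95 mm tall, 75 g, amber glass, flat foot, dark blue cap (also 28 mm) on the top 19 mm. The point is its centre, 47.5 mm above its foot; z points up along it. A grip of 20 to 30 N carries it; over 40 N on each finger is too hard, and so is pressing it on the block with over 30 N
- vial5_mid (a point): Sample vial to load (None if absent), upright in a pocket of the rack: 28 mm diameter, 95 mm tall, 75 g, amber glass, flat foot, dark blue cap (also 28 mm) on the top 19 mm. The point is its centre, 47.5 mm above its foot; z points up along it. A grip of 20 to 30 N carries it; over 40 N on each finger is too hard, and so is pressing it on the block with over 30 N
- running_vial_mid (a point): Vial already standing home in a well under the hood; leave it where it is. 28 mm diameter, 95 mm tall, 75 g, amber glass, flat foot, red cap (also 28 mm) on the top 19 mm. The point is its centre, 47.5 mm above its foot; z points up along it
- rack: Loose teal bench rack, 120 (x) by 180 (y) mm, 51 mm high, about 700 g, left of the heater, with 6 round pockets in 2 rows of 3, 60 mm apart: bore 31 mm, 45 mm deep, so that a vial in it stands 50 mm out. Origin under its centre, z up. It may be left anywhere on the bench
- beaker: Empty glass beaker 68 mm across, 90 mm tall, standing behind the heater; origin under its centre. Leave it alone. (The bench to the right, -y, of the heater is clear)
- reagent_bottle: Glass bottle with a teal cap, 66 mm across, 160 mm tall, standing behind the heater; origin under its centre. Leave it alone

How it is judged:
By the outcome, as a careful person would: the job done as asked, in the order asked, and still so for the second after the job is handed in, with the robot touching nothing.
Of vial1, vial2, vial3, vial4, vial5 only 3 to 5 are there at a start; the rules pass over those that are not, and their reading is None.
At some moment in a run one of rack, cover may be knocked a few centimetres aside while the robot is not near it.
It also fails if it takes over 210 s, if anything falls off the work surface, if the arm or the gripper's body presses on something with over 40 N, if the wrist force passes 120 N, or if a joint passes its speed limit or range.

### The arm

A 6-joint arm with a two-finger parallel gripper is mounted at the origin on the work surface. World frame = base frame: x ahead of the robot, y to its left, z up, the work surface at z = 0. Lengths are in mm, angles in degrees, forces in N, time in s.
With the tool pointing down it reaches from about 300 to 875 mm from the base axis. Payload 4.2 kg.
Tool frame: the origin (TCP) lies between the finger pads; the fingertips stand 14 mm ahead of it and the grasp point (between the pads) lies 5 mm behind it; x points along the fingers, z is the direction in which the jaws open and shut, and the axes are right-handed (so a half turn about x gives the same grasp; the last joint's range is limited). The gripper opens to 85 mm and grips with 20 to 120 N. Pads are 22 mm wide; open, the fingers measure 114 mm over their backs; the gripper's body (76 mm by 85 mm) begins 54 mm behind the grasp point. The pads swing forward as they close: fully open they stand 13 mm farther back than shut.
Start: joints at [-68.526, 18.312, 89.639, -0, 72.044, -1.146], TCP at [221.162, -530.78, 245.338] pointing down, gripper open.
Joint ranges: [-177.97, 177.97], [-48.28, 115.42], [12.27, 149.76], [-77.06, 257.06], [2.81, 150.46], [-146.56, 146.56]. Speed limits (degrees/s): [147.25, 147.25, 180, 180, 180, 180].

### API

Orientations are given as a 3x3 rotation matrix whose columns are the frame's x, y, z axes.
In Python, from cell import * gives the robot as it stands.
- The arm moves only by the shell command python3 -m inch 'ROWS' [FORCE]. ROWS is JSON, a list of rows, each an object of numbers: "claw": the opening, from 0 (shut) to 1 (fully open); "dx", "dy", "dz": the shift along the tool's x, y, z in cm; "rx", "ry", "rz": the turn, a rotation vector about the tool's x, y, z in rad. A call has 1 to 20 rows; each row is the pose to reach, as a shift and turn from the pose measured when the call began, along the tool's axes at that moment; what a row does not reach only later rows make up. A row lasts 1/10 s, in which the tool goes at most 50 mm and 8.59 degrees, less where a joint would pass 70% of its speed; a pose out of reach is approached as far as the arm can. A call with a gripper value outside its range is refused whole. The fingers move at their own pace and stop on an object; FORCE is the grip in N (left out, the last holds). Time passes only in rows, so rows that repeat a pose let the fingers close. It gives the time, the measured TCP pose, the force and the opening at its end, in the units of the state.
- read_state(): the state, without advancing time (a new reading comes with each control period).
- capture(name): name is "scene" or "top"; returns (picture, depth): 400x640x3 uint8, red, green, blue; 400x640 float32, mm along the optical axis (not along the pixel's ray), 0 where there is no reading.
- camera_params(name): a dict with "fx", "fy", "cx", "cy" (pixels), "k1" (the pictures are not rectified: a ray, as slopes to the right and down, at radius r is drawn at 1 + k1 r^2 times it, then the intrinsics apply), "view" (4x4, takes a point from world to camera coordinates). Camera axes: x right, y up, looking along -z (the intrinsics and any distortion apply to the point x, -y, -z); pixel columns grow to the right and rows downward; lengths in mm; the calibration is good to about 2 mm. A picture is of the moment at which its call begins. camera_params takes no time and is no camera call.
- close_job(): hands the job in, once; it reports no verdict.
The state is a dict: "t": time; "joint_positions": joint angles; "joint_velocities": joint speeds; "joint_torque": joint torques, N m; "ee_pos": TCP position; "tcp_rot": TCP orientation; "force": force on the tool from outside, world axes, zero at the start; "torque": the same for the moment, N m; "opening": finger opening in mm.
Only numpy, scipy, OpenCV 4.12 (cv2) and the standard library are available. Lean on these libraries where they do the work, as an engineer would, in place of code of your own. Each camera call takes 0.05 s, during which the arm holds its last target.

## Working session

There is one attempt and no reset: what is moved stays moved. The work goes in short steps, Python scripts to look and compute and a shell command to move; the robot and the scene stay as the last step left them, time stands still between calls to the robot, and variables do not carry over. Pictures are saved under pics/ and viewed, and the job is handed in when it is done.

```bash
ls; mkdir -p pics; python3 - <<'E'
from cell import *
import cv2,numpy as np
s=read_state();print({k:np.round(v,3).tolist() for k,v in s.items()})
for n in("scene","top"):
    p,d=capture(n);cv2.imwrite(f"pics/{n}0.png",p[:,:,::-1]);np.save(f"pics/{n}0.npy",d);c=camera_params(n);print(n,c)
E
```

```text
pics
{'t': 0.0, 'joint_positions': [-68.525, 18.353, 89.707, -0.0, 72.044, -1.146], 'joint_velocities': [-0.032, 0.066, 0.051, -0.013, 0.079, 0.091], 'joint_torque': [-0.001, -41.553, -23.416, -0.0, 0.008, -0.0], 'ee_pos': [220.992, -530.343, 244.459], 'tcp_rot': [[-0.001, 0.923, 0.385], [0.002, 0.385, -0.923], [-1.0, 0.0, -0.002]], 'force': [0.273, -0.045, 0.761], 'torque': [-0.016, -0.007, -0.019], 'opening': 85.091}
scene {'fx': 477.6261905038207, 'fy': 477.6261905038207, 'cx': 316.93862562375705, 'cy': 197.07673803892828, 'k1': -0.020537242692468802, 'view': array([[-8.82772507e-01,  4.69693049e-01,  1.00569216e-02,
         4.77801281e+02],
       [-3.74918985e-01, -7.17224762e-01,  5.87387772e-01,
         2.42757253e+02],
       [ 2.83105027e-01,  5.14759245e-01,  8.09243142e-01,
        -1.34104410e+03],
       [ 0.00000000e+00,  0.00000000e+00,  0.00000000e+00,
         1.00000000e+00]])}
top {'fx': 512.9454641562922, 'fy': 512.9454641562922, 'cx': 324.6272306447665, 'cy': 202.82412391529863, 'k1': -0.02018452926106444, 'view': array([[-1.83129831e-02, -9.99789369e-01,  9.26568259e-03,
         1.33210378e+02],
       [ 9.87252387e-01, -1.66163451e-02,  1.58292833e-01,
        -6.09654548e+02],
       [-1.58105530e-01,  1.20463812e-02,  9.87348736e-01,
        -1.34579549e+03],
       [ 0.00000000e+00,  0.00000000e+00,  0.00000000e+00,
         1.00000000e+00]])}
```

View pics/top0.png

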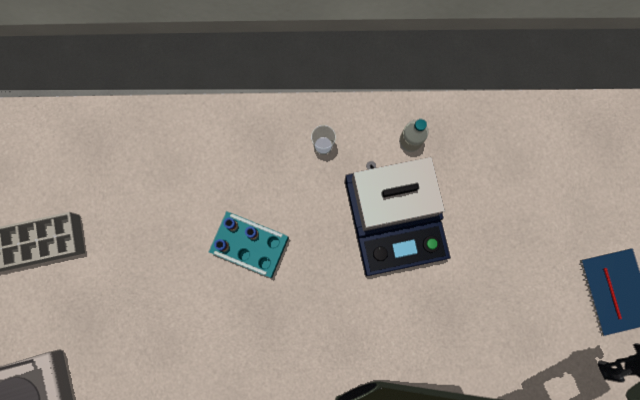

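View pics/scene0.png

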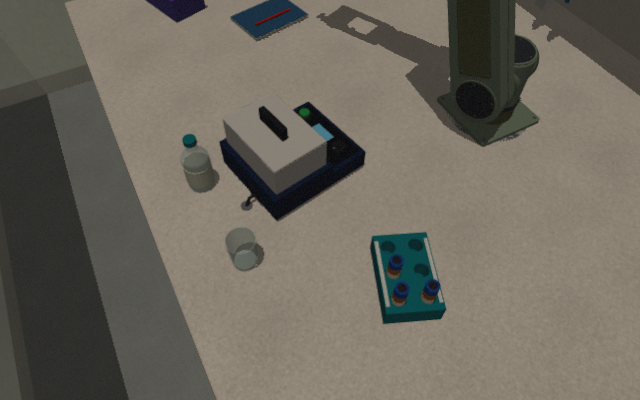

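```bash
cat > h.py <<'E'
from cell import *
import cv2,numpy as np
def K(c): return np.array([[c["fx"],0,c["cx"]],[0,c["fy"],c["cy"]],[0,0,1.]])
def dist(c): return np.array([c["k1"],0,0,0,0.])
def rays(n,uv):
    c=camera_params(n);uv=np.asarray(uv,float).reshape(-1,1,2)
    s=cv2.undistortPoints(uv,K(c),dist(c)).reshape(-1,2)
    V=c["view"];R=V[:3,:3];t=V[:3,3]
    d=np.c_[s[:,0],-s[:,1],-np.ones(len(s))]
    return -R.T@t, d@R   # origin, world dirs with unit depth
def atz(n,uv,z):
    o,d=rays(n,uv);k=(z-o[2])/d[:,2];return o+d*k[:,None]
def cloud(n,dep):
    h,w=dep.shape;u,v=np.meshgrid(np.arange(w),np.arange(h))
    o,d=rays(n,np.c_[u.ravel(),v.ravel()])
    P=o+d*dep.reshape(-1,1);P[dep.ravel()==0]=np.nan
    return P.reshape(h,w,3)
def proj(n,P):
    c=camera_params(n);V=c["view"];q=np.asarray(P,float).reshape(-1,3)@V[:3,:3].T+V[:3,3]
    q=q*[1,-1,-1];return cv2.projectPoints(q.reshape(-1,1,3),np.zeros(3),np.zeros(3),K(c),dist(c))[0].reshape(-1,2)
def snap(n,tag):
    p,d=capture(n);cv2.imwrite(f"pics/{n}{tag}.png",p[:,:,::-1]);np.save(f"pics/{n}{tag}.npy",d);return p,d
def crop(n,tag,x0,y0,w,h,f):
    p=cv2.imread(f"pics/{n}{tag}.png")[y0:y0+h,x0:x0+w];p=cv2.resize(p,None,fx=f,fy=f,interpolation=cv2.INTER_CUBIC)
    p=cv2.convertScaleAbs(p,alpha=1.3,beta=15)
    name=f"pics/{n}{tag}_c{x0}_{y0}.png";cv2.imwrite(name,p);return name
E
python3 - <<'E'
from h import *
for n in("top","scene"):
    d=np.load(f"pics/{n}0.npy");P=cloud(n,d)
    z=P[...,2]
    print(n,np.nanmedian(z),np.isnan(z).mean())
    # hood
    m=(z>158)&(z<172)&(P[...,0]>300)&(P[...,0]<800)&(abs(P[...,1])<400)
    k=cv2.connectedComponentsWithStats(m.astype(np.uint8))
    i=1+np.argmax(k[2][1:,4]);m=k[1]==i
    Q=P[m];print(len(Q),np.median(Q[:,2]),cv2.minAreaRect(Q[:,:2].astype(np.float32)),k[2][i])
print(crop("top",0,330,140,140,150,5)); print(crop("top",0,200,200,100,90,6)); 
E
```

```text
top 0.22023935462391364 0.0039140625
4189 165.93569144524577 ((620.2046508789062, -61.27855682373047), (143.61602783203125, 203.65480041503906), 10.572698593139648) [ 354  157   91   70 4189]
scene -0.19647655322648916 0.00391796875
3873 164.68328355244762 ((621.5082397460938, -62.59925079345703), (143.80657958984375, 205.43592834472656), 10.92524528503418) [ 223   92  103   82 3873]
pics/top0_c330_140.png
pics/top0_c200_200.png
```

View crops.

View pics/top0_c330_140.png

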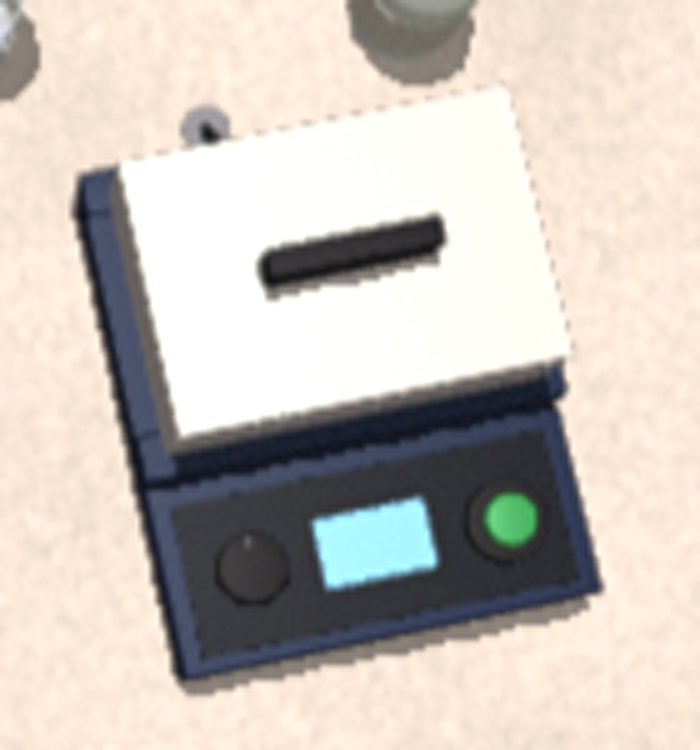

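View pics/top0_c200_200.png

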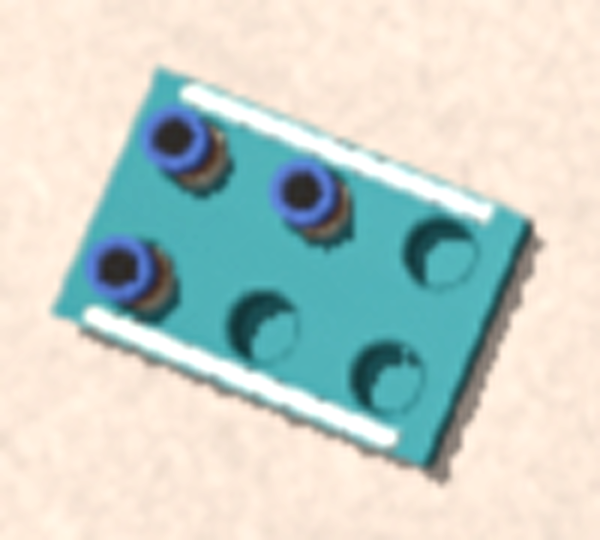

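```bash
cat >> h.py <<'E'
def go(x,y,z,yaw):
    """rows needed: target TCP, tool down, tool z (jaw dir) at world yaw deg"""
    from scipy.spatial.transform import Rotation as Ro
    s=read_state();R=np.array(s["tcp_rot"]);p=np.array(s["ee_pos"])
    a=np.radians(yaw);zt=np.array([np.cos(a),np.sin(a),0]);xt=np.array([0,0,-1.]);Rt=np.c_[xt,np.cross(zt,xt),zt]
    d=R.T@(np.array([x,y,z])-p)/10;r=Ro.from_matrix(R.T@Rt).as_rotvec()
    cy=np.degrees(np.arctan2(R[1,2],R[0,2]))
    print("at",np.round(p,1),"yaw",round(cy,1),"F",np.round(s["force"],1),"open",round(s["opening"],1),"t",round(s["t"],2))
    print("d cm",np.round(d,2),"r",np.round(r,3),"min rows",np.ceil(max(np.linalg.norm(d)/5,np.linalg.norm(r)/.15)))
def heater(*l):  # set later
    pass
E
python3 - <<'E'
from h import *
for n in("top","scene"):
    d=np.load(f"pics/{n}0.npy");P=cloud(n,d);z=P[...,2]
    m=(z>192)&(z<210)&(abs(P[...,0]-621)<70)&(abs(P[...,1]+62)<70)
    Q=P[m];print(n,len(Q),np.median(Q[:,2]),cv2.minAreaRect(Q[:,:2].astype(np.float32)))
    # console top z~60, deck z~85
    for lo,hi in((55,65),(80,90),(74,81)):
        m=(z>lo)&(z<hi)&(P[...,0]>380)&(P[...,0]<740)&(abs(P[...,1]+62)<180)
        Q=P[m];print(lo,len(Q),np.median(Q[:,2]),cv2.minAreaRect(Q[:,:2].astype(np.float32)))
    m=(z>45)&(z<56)&(P[...,0]>300)&(P[...,0]<740)&(P[...,1]>120)&(P[...,1]<500)
    Q=P[m];print("rack",len(Q),np.median(Q[:,2]),cv2.minAreaRect(Q[:,:2].astype(np.float32)))
    m=(z>95)&(z<106)&(P[...,0]>300)&(P[...,0]<740)&(P[...,1]>120)&(P[...,1]<500)
    k=cv2.connectedComponentsWithStats(m.astype(np.uint8))
    for i in range(1,k[0]):
        Q=P[k[1]==i]; print(" cap",len(Q),np.median(Q,0).round(1),np.array(cv2.minEnclosingCircle(Q[:,:2].astype(np.float32))[0]).round(1))
print(atz("top",[[330+512/5,140+519/5]],78))
print(atz("top",np.array([[178,138],[303,190],[120,268]])/6+[200,200],101))
go(621,-62,330,10.7)
E
```

```text
top 249 200.4553582564904 ((619.7732543945312, -61.06664276123047), (16.972332000732422, 90.69764709472656), 10.36790943145752)
55 2615 61.153902896155614 ((566.7734375, -71.39491271972656), (269.09344482421875, 231.13058471679688), 10.841527938842773)
80 803 85.41206958215616 ((547.8091430664062, -31.883773803710938), (294.3120422363281, 176.69691467285156), 63.95756912231445)
74 256 77.9501700721703 ((545.7554931640625, -35.60273742675781), (298.9411926269531, 181.33737182617188), 64.82850646972656)
rack 2100 51.80191083267448 ((505.34332275390625, 330.8858642578125), (181.808349609375, 120.25358581542969), 66.93163299560547)
 cap 80 [556.9 374.  101.4] [556.5 374.1]
 cap 93 [532.7 317.4 102.1] [532.3 318.2]
 cap 90 [500.1 396.8 101.9] [500.2 397. ]
scene 265 199.08549308703368 ((622.0497436523438, -61.31636047363281), (17.867801666259766, 92.20552062988281), 11.662532806396484)
55 1652 60.408198939151646 ((571.7875366210938, -71.91899108886719), (276.6013488769531, 232.63722229003906), 11.187569618225098)
80 1163 84.53474249802139 ((590.2899780273438, -65.57618713378906), (237.7533721923828, 230.1281280517578), 9.62536334991455)
74 374 76.66687139505012 ((587.0372924804688, -65.24636840820312), (243.028076171875, 226.80526733398438), 10.11034870147705)
rack 3291 51.147486084563525 ((505.81427001953125, 328.18072509765625), (180.31134033203125, 122.17814636230469), 66.88231658935547)
 cap 158 [534.6 317.6 100.5] [533.4 317.2]
 cap 179 [502.8 394.7 101.1] [501.2 394.1]
 cap 177 [558.1 371.7 101.5] [556.9 370.9]
[[ 493.10955726 -158.78134135   78.        ]]
[[554.56657287 370.33593434 101.        ]
 [531.08249928 316.23772025 101.        ]
 [498.78640363 394.63978146 101.        ]]
at [ 221.  -530.4  244.6] yaw -67.4 F [ 0.7 -0.1 -0.4] open 85.5 t 0.1
d cm [ -8.5   54.94 -27.87] r [-1.363e+00 -1.000e-03 -1.000e-03] min rows 13.0
```

```bash
python3 -m inch '[{"dx":-4,"claw":1},{"dx":-8.5},{"dx":-8.5,"dy":4,"dz":-2,"rx":-0.1},{"dx":-8.5,"dy":8,"dz":-4,"rx":-0.2},{"dx":-8.5,"dy":12,"dz":-6,"rx":-0.3},{"dx":-8.5,"dy":16,"dz":-8,"rx":-0.4},{"dx":-8.5,"dy":20,"dz":-10,"rx":-0.5},{"dx":-8.5,"dy":24,"dz":-12,"rx":-0.6},{"dx":-8.5,"dy":28,"dz":-14,"rx":-0.7},{"dx":-8.5,"dy":32,"dz":-16,"rx":-0.8},{"dx":-8.5,"dy":36,"dz":-18,"rx":-0.9},{"dx":-8.5,"dy":40,"dz":-20,"rx":-1.0},{"dx":-8.5,"dy":44,"dz":-22,"rx":-1.1},{"dx":-8.5,"dy":48,"dz":-24,"rx":-1.2},{"dx":-8.5,"dy":52,"dz":-26,"rx":-1.3},{"dx":-8.5,"dy":54,"dz":-27.4,"rx":-1.363},{"dx":-8.5,"dy":54.94,"dz":-27.87,"rx":-1.363},{"dx":-8.5,"dy":54.94,"dz":-27.87,"rx":-1.363},{"dx":-8.5,"dy":54.94,"dz":-27.87,"rx":-1.363}]'
python3 -c "
from h import *
go(621,-61.5,184,10.7)"
```

```text
at [ 221.  -530.4  244.6] yaw -67.4 F [ 0.7 -0.1 -0.4] open 85.5 t 0.1
d cm [  6.1   54.96 -27.89] r [-1.363e+00 -1.000e-03 -1.000e-03] min rows 13.0$[0]: bad value
```

```bash
python3 -m inch '[{"claw":1.0,"dx":-4.0,"dy":0.0,"dz":0.0,"rx":0.0,"ry":0.0,"rz":0.0}]'; echo; python3 -m inch '[{"claw":1,"dx":-4,"dy":0,"dz":0,"rx":0,"ry":0,"rz":0}]'
```

```text
t: 0.2
ee_pos: [219.9, -527.6, 279.1]
tcp_rot: [[-0.006, 0.923, 0.385], [0.014, 0.385, -0.923], [-1.0, 0.0, -0.015]]
force: [-0.2, -0.8, 0.5]
opening: 85.5

t: 0.3
ee_pos: [219.8, -527.5, 319.0]
tcp_rot: [[-0.007, 0.923, 0.385], [0.017, 0.385, -0.923], [-1.0, 0.0, -0.019]]
force: [0.4, -1.7, 0.2]
opening: 85.3
```

```bash
python3 -c "
from h import *
go(621,-61.5,330,10.7);print(read_state()['tcp_rot'])"
```

```text
at [ 219.8 -527.5  319. ] yaw -67.4 F [ 0.4 -1.7  0.2] open 85.3 t 0.3
d cm [ -0.56  54.95 -27.6 ] r [-1.363 -0.015 -0.013] min rows 13.0
[[-6.87033524e-03  9.23085172e-01  3.84534216e-01]
 [ 1.74296838e-02  3.84595416e-01 -9.22920675e-01]
 [-9.99824487e-01  3.61535343e-04 -1.87313821e-02]]
```

```bash
python3 -m inch '[{"claw":1,"dx":0,"dy":4,"dz":-2,"rx":-0.1,"ry":0,"rz":0},{"claw":1,"dx":0,"dy":8,"dz":-4,"rx":-0.2,"ry":0,"rz":0},{"claw":1,"dx":0,"dy":12,"dz":-6,"rx":-0.3,"ry":0,"rz":0},{"claw":1,"dx":-0.2,"dy":16,"dz":-8,"rx":-0.4,"ry":0,"rz":0},{"claw":1,"dx":-0.2,"dy":20,"dz":-10,"rx":-0.5,"ry":0,"rz":0},{"claw":1,"dx":-0.3,"dy":24,"dz":-12,"rx":-0.6,"ry":0,"rz":0},{"claw":1,"dx":-0.3,"dy":28,"dz":-14,"rx":-0.7,"ry":0,"rz":0},{"claw":1,"dx":-0.3,"dy":32,"dz":-16,"rx":-0.8,"ry":0,"rz":0},{"claw":1,"dx":-0.4,"dy":36,"dz":-18,"rx":-0.9,"ry":0,"rz":0},{"claw":1,"dx":-0.4,"dy":40,"dz":-20,"rx":-1.0,"ry":-0.01,"rz":-0.01},{"claw":1,"dx":-0.5,"dy":44,"dz":-22,"rx":-1.1,"ry":-0.01,"rz":-0.01},{"claw":1,"dx":-0.5,"dy":48,"dz":-24,"rx":-1.2,"ry":-0.015,"rz":-0.013},{"claw":1,"dx":-0.5,"dy":52,"dz":-26,"rx":-1.3,"ry":-0.015,"rz":-0.013},{"claw":1,"dx":-0.56,"dy":54.95,"dz":-27.6,"rx":-1.363,"ry":-0.015,"rz":-0.013},{"claw":1,"dx":-0.56,"dy":54.95,"dz":-27.6,"rx":-1.363,"ry":-0.015,"rz":-0.013},{"claw":1,"dx":-0.56,"dy":54.95,"dz":-27.6,"rx":-1.363,"ry":-0.015,"rz":-0.013},{"claw":1,"dx":-0.56,"dy":54.95,"dz":-27.6,"rx":-1.363,"ry":-0.015,"rz":-0.013}]'
python3 -c "
from h import *
go(621,-61.5,184,10.7)"
```

```text
t: 2.0
ee_pos: [620.4, -62.3, 329.7]
tcp_rot: [[-0.001, -0.185, 0.983], [-0.0, 0.983, 0.185], [-1.0, 0.0, -0.001]]
force: [0.1, 1.1, -0.7]
opening: 85.4
at [620.4 -62.3 329.7] yaw 10.7 F [ 0.1  1.1 -0.7] open 85.4 t 2.0
d cm [14.57  0.06  0.1 ] r [-0.001 -0.001 -0.   ] min rows 3.0
```

```bash
python3 -m inch '[{"claw":1,"dx":4,"dy":0.06,"dz":0.1,"rx":0,"ry":0,"rz":0},{"claw":1,"dx":8,"dy":0.06,"dz":0.1,"rx":0,"ry":0,"rz":0},{"claw":1,"dx":11,"dy":0.06,"dz":0.1,"rx":0,"ry":0,"rz":0},{"claw":0.5,"dx":13,"dy":0.06,"dz":0.1,"rx":0,"ry":0,"rz":0},{"claw":0.4,"dx":14.2,"dy":0.06,"dz":0.1,"rx":0,"ry":0,"rz":0},{"claw":0.3,"dx":14.5,"dy":0.06,"dz":0.1,"rx":0,"ry":0,"rz":0},{"claw":0.3,"dx":14.5,"dy":0.06,"dz":0.1,"rx":0,"ry":0,"rz":0}]' 50
python3 -m inch '[{"claw":0.1,"dx":0,"dy":0,"dz":0,"rx":0,"ry":0,"rz":0},{"claw":0.1,"dx":0,"dy":0,"dz":0,"rx":0,"ry":0,"rz":0},{"claw":0,"dx":0,"dy":0,"dz":0,"rx":0,"ry":0,"rz":0},{"claw":0,"dx":0,"dy":0,"dz":0,"rx":0,"ry":0,"rz":0}]'
```

```text
t: 2.7
ee_pos: [621.1, -62.1, 185.4]
tcp_rot: [[-0.0, -0.184, 0.983], [-0.0, 0.983, 0.184], [-1.0, -0.0, -0.0]]
force: [0.1, -0.6, -0.7]
opening: 28.0
t: 3.1
ee_pos: [621.6, -62.4, 186.5]
tcp_rot: [[0.001, -0.184, 0.983], [-0.001, 0.983, 0.184], [-1.0, -0.001, 0.001]]
force: [-1.8, -2.2, 3.7]
opening: 15.3
```

```bash
python3 - <<'E'
from h import *
snap("scene",1);print(crop("scene",1,180,60,220,180,3));go(616,-358,330,10.7)
E
```

```text
pics/scene1_c180_60.png
at [621.6 -62.4 186.5] yaw 10.6 F [-0.8 -1.4  4.4] open 15.3 t 3.15
d cm [-14.32 -28.97  -5.97] r [-0.002  0.001  0.001] min rows 7.0
```

```bash
python3 -m inch '[{"claw":0,"dx":-1,"dy":0,"dz":0,"rx":0,"ry":0,"rz":0},{"claw":0,"dx":-3,"dy":0,"dz":0,"rx":0,"ry":0,"rz":0},{"claw":0,"dx":-6,"dy":0,"dz":0,"rx":0,"ry":0,"rz":0},{"claw":0,"dx":-9,"dy":0,"dz":0,"rx":0,"ry":0,"rz":0},{"claw":0,"dx":-11,"dy":0,"dz":0,"rx":0,"ry":0,"rz":0},{"claw":0,"dx":-11,"dy":0,"dz":0,"rx":0,"ry":0,"rz":0}]'
python3 - <<'E'
from h import *
snap("scene",2);print(crop("scene",2,180,20,220,200,3));go(616,-358,297,10.7)
E
```

```text
t: 3.75
ee_pos: [622.7, -62.2, 299.9]
tcp_rot: [[0.008, -0.184, 0.983], [-0.001, 0.983, 0.184], [-1.0, -0.003, 0.008]]
force: [-0.2, -0.0, -3.5]
opening: 15.0
pics/scene2_c180_20.png
at [621.8 -62.1 297.4] yaw 10.6 F [ 0.6  0.1 -3.3] open 15.2 t 3.8
d cm [  0.07 -28.98  -6.02] r [-0.002  0.003  0.002] min rows 6.0
```

View pics/scene2_c180_20.png

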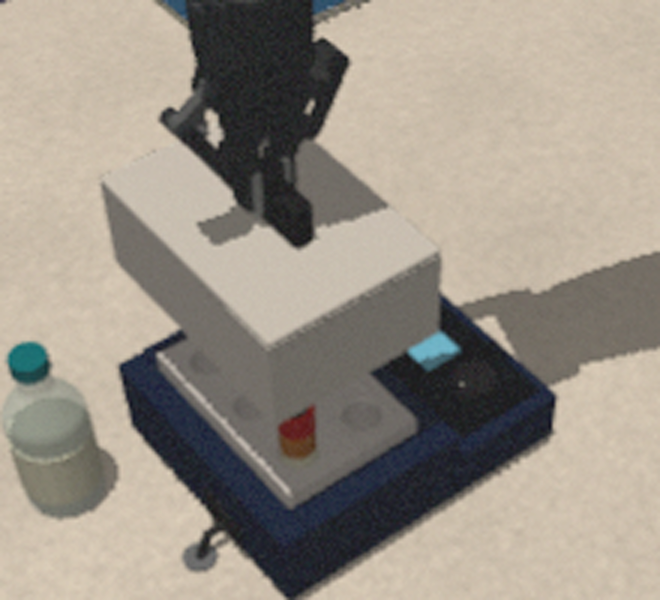

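```bash
python3 -m inch '[{"claw":0,"dx":0,"dy":-1.5,"dz":-0.3,"rx":0,"ry":0,"rz":0},{"claw":0,"dx":0,"dy":-4,"dz":-0.8,"rx":0,"ry":0,"rz":0},{"claw":0,"dx":0,"dy":-7,"dz":-1.4,"rx":0,"ry":0,"rz":0},{"claw":0,"dx":0,"dy":-10,"dz":-2,"rx":0,"ry":0,"rz":0},{"claw":0,"dx":0,"dy":-13,"dz":-2.6,"rx":0,"ry":0,"rz":0},{"claw":0,"dx":0,"dy":-16,"dz":-3.3,"rx":0,"ry":0,"rz":0},{"claw":0,"dx":0,"dy":-19,"dz":-4,"rx":0,"ry":0,"rz":0},{"claw":0,"dx":0,"dy":-22,"dz":-4.6,"rx":0,"ry":0,"rz":0},{"claw":0,"dx":0,"dy":-25,"dz":-5.2,"rx":0,"ry":0,"rz":0},{"claw":0,"dx":0,"dy":-27.5,"dz":-5.7,"rx":0,"ry":0,"rz":0},{"claw":0,"dx":0,"dy":-29,"dz":-6,"rx":0,"ry":0,"rz":0},{"claw":0,"dx":3,"dy":-29,"dz":-6,"rx":0,"ry":0,"rz":0},{"claw":0,"dx":7,"dy":-29,"dz":-6,"rx":0,"ry":0,"rz":0},{"claw":0,"dx":11,"dy":-29,"dz":-6,"rx":0,"ry":0,"rz":0},{"claw":0,"dx":15,"dy":-29,"dz":-6,"rx":0,"ry":0,"rz":0},{"claw":0,"dx":17.5,"dy":-29,"dz":-6,"rx":0,"ry":0,"rz":0},{"claw":0,"dx":18.5,"dy":-29,"dz":-6,"rx":0,"ry":0,"rz":0},{"claw":0,"dx":18.8,"dy":-29,"dz":-6,"rx":0,"ry":0,"rz":0},{"claw":0,"dx":18.8,"dy":-29,"dz":-6,"rx":0,"ry":0,"rz":0}]'
python3 -c "
from h import *
go(616,-358,101.5,10.7)"
```

```text
t: 5.7
ee_pos: [617.4, -358.7, 110.4]
tcp_rot: [[0.005, -0.184, 0.983], [-0.002, 0.983, 0.184], [-1.0, -0.002, 0.004]]
force: [0.4, -0.1, -2.7]
opening: 15.2
at [ 617.4 -358.7  110.4] yaw 10.6 F [ 0.4 -0.1 -2.7] open 15.2 t 5.7
d cm [ 0.88  0.1  -0.12] r [-0.001  0.004  0.002] min rows 1.0
```

```bash
python3 -m inch '[{"claw":0,"dx":0.3,"dy":0,"dz":0,"rx":0,"ry":0,"rz":0},{"claw":0,"dx":0.6,"dy":0,"dz":0,"rx":0,"ry":0,"rz":0},{"claw":0,"dx":0.75,"dy":0,"dz":0,"rx":0,"ry":0,"rz":0},{"claw":0,"dx":0.85,"dy":0,"dz":0,"rx":0,"ry":0,"rz":0},{"claw":0,"dx":0.85,"dy":0,"dz":0,"rx":0,"ry":0,"rz":0}]'
```

```text
t: 6.2
ee_pos: [617.4, -358.7, 102.0]
tcp_rot: [[0.005, -0.184, 0.983], [-0.002, 0.983, 0.184], [-1.0, -0.002, 0.004]]
force: [-0.2, 0.2, -2.0]
opening: 15.2
```

```bash
python3 -m inch '[{"claw":0,"dx":0.1,"dy":0,"dz":0,"rx":0,"ry":0,"rz":0},{"claw":0,"dx":0.15,"dy":0,"dz":0,"rx":0,"ry":0,"rz":0},{"claw":0.3,"dx":0.15,"dy":0,"dz":0,"rx":0,"ry":0,"rz":0},{"claw":0.5,"dx":0.1,"dy":0,"dz":0,"rx":0,"ry":0,"rz":0},{"claw":0.6,"dx":0,"dy":0,"dz":0,"rx":0,"ry":0,"rz":0},{"claw":0.8,"dx":-3,"dy":0,"dz":0,"rx":0,"ry":0,"rz":0},{"claw":0.8,"dx":-8,"dy":0,"dz":0,"rx":0,"ry":0,"rz":0},{"claw":0.8,"dx":-13,"dy":0,"dz":0,"rx":0,"ry":0,"rz":0},{"claw":0.8,"dx":-18,"dy":0,"dz":0,"rx":0,"ry":0,"rz":0},{"claw":0.8,"dx":-19,"dy":0,"dz":0,"rx":0,"ry":0,"rz":0}]'
python3 - <<'E'
from h import *
snap("top",3);snap("scene",3);print(crop("top",3,330,140,140,150,5));print(crop("scene",3,200,60,200,180,4))
E
```

```text
t: 7.2
ee_pos: [618.3, -359.5, 300.4]
tcp_rot: [[0.017, -0.184, 0.983], [-0.009, 0.983, 0.184], [-1.0, -0.012, 0.015]]
force: [-0.2, -0.3, 0.3]
opening: 68.5
pics/top3_c330_140.png
pics/scene3_c200_60.png
```

View pics/top3_c330_140.png

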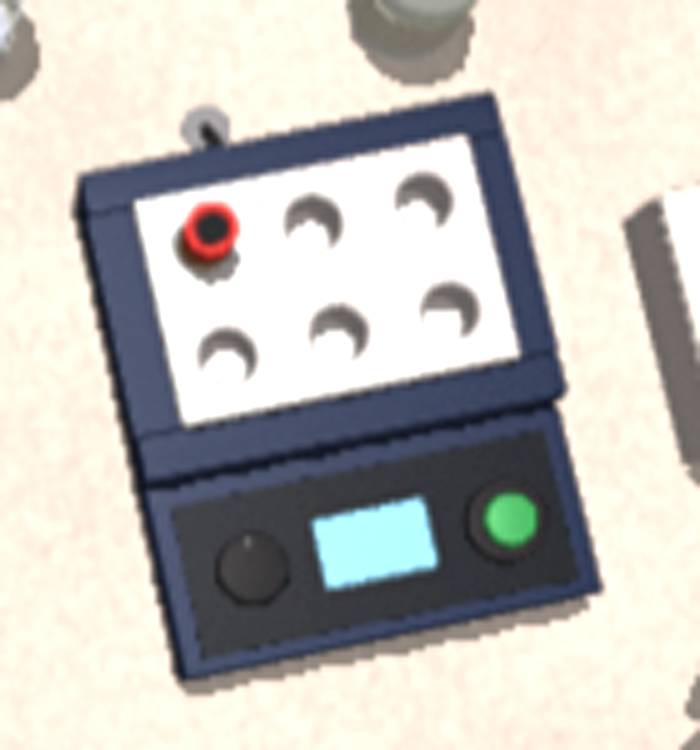

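View pics/scene3_c200_60.png

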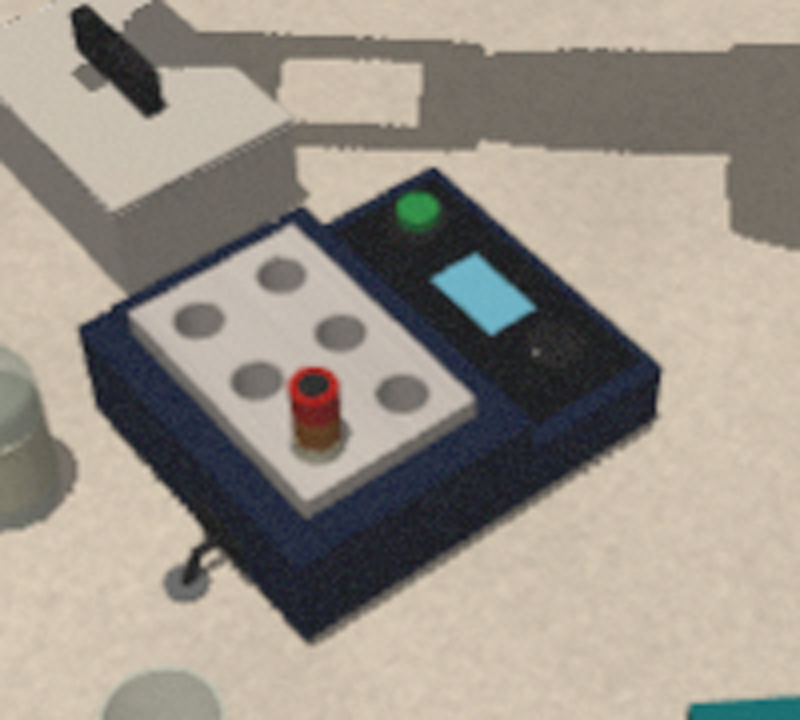

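View pics/top3.png

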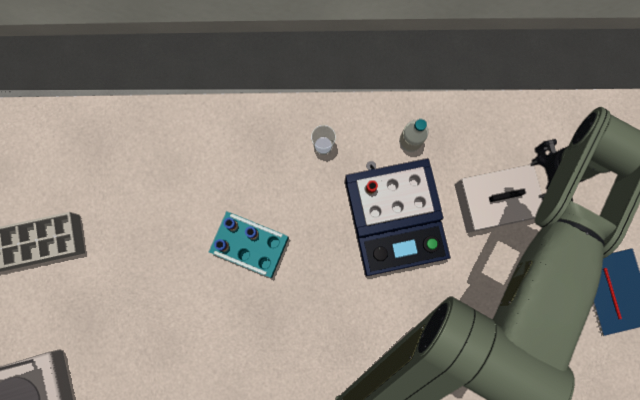

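```bash
python3 - <<'E'
from h import *
for n in("top","scene"):
    d=np.load(f"pics/{n}3.npy");P=cloud(n,d);z=P[...,2]
    m=(z>95)&(z<105)&(P[...,0]>500)&(P[...,0]<740)&(P[...,1]>-185)&(P[...,1]<60)
    k=cv2.connectedComponentsWithStats(m.astype(np.uint8));i=1+np.argmax(k[2][1:,4]);Q=P[k[1]==i]
    print(n,len(Q),np.median(Q[:,2]),cv2.minAreaRect(Q[:,:2].astype(np.float32)))
    # well holes: z<90 within block
    th=np.radians(10.7);ux=np.array([np.cos(th),np.sin(th)]);uy=np.array([-ux[1],ux[0]])
    m=(z>142)&(z<156)&(P[...,0]>500)&(P[...,0]<740)&(P[...,1]>-150)&(P[...,1]<60)
    Q=P[m];print("red cap",len(Q),np.median(Q,0),cv2.minEnclosingCircle(Q[:,:2].astype(np.float32)))
    # rails
    m=(z>53)&(z<70)&(P[...,0]>400)&(P[...,0]<620)&(P[...,1]>220)&(P[...,1]<450);Q=P[m];print("rail z",np.percentile(Q[:,2],[5,50,80,95]))
# well rims read from scene crop(4x, offs 200,60) and top crop (5x, 330,140)
sc=np.array([[281,276],[199,321],[340,333],[257,381],[402,394]])/4+[200,60]
tp=np.array([[451,308],[424,200],[339,333],[314,223],[228,355]])/5+[330,140]
print(atz("scene",sc,100).round(1));print(atz("top",tp,100).round(1))
h=np.array([621.5,-62.5]);
E
```

```text
top 2299 100.71998899577397 ((622.8287353515625, -61.165382385253906), (123.92271423339844, 181.88201904296875), 10.419524192810059)
red cap 97 [639.54761495   3.15858425 149.36183687] ((639.6699829101562, 3.000209331512451), 14.53464126586914)
rail z [53.14969557 54.81279796 56.50389384 59.05328734]
scene 2379 99.67822964923357 ((622.6558227539062, -61.447059631347656), (122.62407684326172, 184.71499633789062), 11.053529739379883)
red cap 122 [642.05932415   4.46247897 148.62818746] ((641.5979614257812, 2.3337771892547607), 15.692691802978516)
rail z [53.07452703 54.05333294 57.52086276 66.07953176]
[[ 603.9 -124.6  100. ]
 [ 662.3 -113.6  100. ]
 [ 592.4  -66.4  100. ]
 [ 651.2  -54.9  100. ]
 [ 581.3   -7.3  100. ]]
[[ 602.6 -127.5  100. ]
 [ 660.6 -116.   100. ]
 [ 590.3  -68.1  100. ]
 [ 649.1  -57.3  100. ]
 [ 579.7   -9.6  100. ]]
```

```bash
cat > fit.py <<'E'
from h import *
from scipy.optimize import minimize
from scipy.ndimage import map_coordinates,gaussian_filter
import sys
tag=sys.argv[1]
def curves():
    C=[]  # (pts local, outward normals local, sign weight, kind)
    t=np.linspace(-.95,.95,60)
    for s in(1,-1):
        C.append((np.c_[s*60+0*t,90*t],np.tile([s,0.],(60,1)),1.))
        C.append((np.c_[60*t,s*90+0*t],np.tile([0.,s],(60,1)),1.))
    a=np.linspace(0,2*np.pi,60,endpoint=False)
    for i in(30,-30):
        for j in(60,0,-60):
            if (i,j)==(30,60):continue
            n=np.c_[np.cos(a),np.sin(a)];C.append((np.array([i,j])+15*n,n,-.6))
    return C
C=curves()
def score(p,n,g):
    x,y,th=p;c,s=np.cos(th),np.sin(th);R=np.array([[c,-s],[s,c]]);S=0
    for q,nn,w in C:
        f=lambda e:map_coordinates(g,proj(n,np.c_[(q+e*nn)@R.T+[x,y],np.full(len(q),100.)]).T[::-1],order=1)
        S+=w*np.mean(f(-1.5)-f(1.5))*len(q)
    return S
G={}
for n in("top","scene"):
    G[n]=gaussian_filter(cv2.cvtColor(cv2.imread(f"pics/{n}{tag}.png"),cv2.COLOR_BGR2GRAY).astype(float),.6)
for ns in(["top"],["scene"],["top","scene"]):
    f=lambda p:-sum(score([p[0],p[1],p[2]/50],n,G[n])/G[n].std() for n in ns)
    best=min((minimize(f,[621.5+a,-61.5+b,np.radians(10.7)*50],method="Nelder-Mead",options=dict(initial_simplex=np.array([[621.5+a,-61.5+b,9.3],[624+a,-61.5+b,9.3],[621.5+a,-59+b,9.3],[621.5+a,-61.5+b,9.8]]))) for a in(-1.5,1.5) for b in(-1.5,1.5)),key=lambda r:r.fun)
    print(ns,best.x[:2].round(2),np.degrees(best.x[2]/50).round(2),best.fun.round(1))
E
python3 fit.py 3
```

```text
Traceback (most recent call last):
  File "fit.py", line 30, in <module>
    best=min((minimize(f,[621.5+a,-61.5+b,np.radians(10.7)*50],method="Nelder-Mead",options=dict(initial_simplex=np.array([[621.5+a,-61.5+b,9.3],[624+a,-61.5+b,9.3],[621.5+a,-59+b,9.3],[621.5+a,-61.5+b,9.8]]))) for a in(-1.5,1.5) for b in(-1.5,1.5)),key=lambda r:r.fun)
  File "fit.py", line 30, in <genexpr>
    best=min((minimize(f,[621.5+a,-61.5+b,np.radians(10.7)*50],method="Nelder-Mead",options=dict(initial_simplex=np.array([[621.5+a,-61.5+b,9.3],[624+a,-61.5+b,9.3],[621.5+a,-59+b,9.3],[621.5+a,-61.5+b,9.8]]))) for a in(-1.5,1.5) for b in(-1.5,1.5)),key=lambda r:r.fun)
              ~~~~~~~~^^^^^^^^^^^^^^^^^^^^^^^^^^^^^^^^^^^^^^^^^^^^^^^^^^^^^^^^^^^^^^^^^^^^^^^^^^^^^^^^^^^^^^^^^^^^^^^^^^^^^^^^^^^^^^^^^^^^^^^^^^^^^^^^^^^^^^^^^^^^^^^^^^^^^^^^^^^^^^^^^^^^^^^^^^^^^^^^^^^^^^^^^^^^
  File "fit.py", line 29, in <lambda>
    f=lambda p:-sum(score([p[0],p[1],p[2]/50],n,G[n])/G[n].std() for n in ns)
                ~~~^^^^^^^^^^^^^^^^^^^^^^^^^^^^^^^^^^^^^^^^^^^^^^^^^^^^^^^^^^
  File "fit.py", line 29, in <genexpr>
    f=lambda p:-sum(score([p[0],p[1],p[2]/50],n,G[n])/G[n].std() for n in ns)
                    ~~~~~^^^^^^^^^^^^^^^^^^^^^^^^^^^^
  File "fit.py", line 23, in score
    S+=w*np.mean(f(-1.5)-f(1.5))*len(q)
                         ~^^^^^
  File "fit.py", line 22, in <lambda>
    f=lambda e:map_coordinates(g,proj(n,np.c_[(q+e*nn)@R.T+[x,y],np.full(len(q),100.)]).T[::-1],order=1)
                                 ~~~~^^^^^^^^^^^^^^^^^^^^^^^^^^^^^^^^^^^^^^^^^^^^^^^^^^
  File "h.py", line 19, in proj
    c=camera_params(n);V=c["view"];q=np.asarray(P,float).reshape(-1,3)@V[:3,:3].T+V[:3,3]
ValueError: time passes only in moves, steps and waits
```

```bash
python3 - <<'E'
from cell import *
import pickle
pickle.dump({n:camera_params(n) for n in("top","scene")},open("cp.pkl","wb"))
E
sed -i 's/^import cv2,numpy as np/import cv2,numpy as np,pickle\n_C=pickle.load(open("cp.pkl","rb"))\ndef camera_params(n): return _C[n]/' h.py
time python3 fit.py 3; python3 -c "
from h import *
print(read_state()['t'])"
```

```text
['top'] [620.75 -61.41] 10.72 -424.9
['scene'] [621.51 -63.34] 10.81 -350.8
['top', 'scene'] [621.17 -62.07] 10.74 -749.8
7.3
real	0m9.089s
user	0m9.642s
sys	0m0.088s
```

```bash
python3 -c "
from h import *
go(532.5,317.3,230,-23)"
```

```text
at [ 617.2 -358.8  295.2] yaw 10.6 F [ 0.1  0.7 -1.2] open 68.4 t 7.3
d cm [ 6.11 68.06  4.07] r [0.587 0.011 0.004] min rows 14.0
```

```bash
python3 -m inch '[{"claw":0.8,"dx":0,"dy":3,"dz":0.2,"rx":0,"ry":0,"rz":0},{"claw":0.8,"dx":0,"dy":7,"dz":0.4,"rx":0.05,"ry":0,"rz":0},{"claw":0.8,"dx":0,"dy":11.5,"dz":0.7,"rx":0.1,"ry":0,"rz":0},{"claw":0.8,"dx":0,"dy":16,"dz":1,"rx":0.15,"ry":0,"rz":0},{"claw":0.8,"dx":0,"dy":20.5,"dz":1.3,"rx":0.2,"ry":0,"rz":0},{"claw":0.8,"dx":0,"dy":25,"dz":1.5,"rx":0.25,"ry":0,"rz":0},{"claw":0.8,"dx":0,"dy":29.5,"dz":1.8,"rx":0.3,"ry":0,"rz":0},{"claw":0.8,"dx":0,"dy":34,"dz":2,"rx":0.35,"ry":0,"rz":0},{"claw":0.8,"dx":0,"dy":38.5,"dz":2.3,"rx":0.4,"ry":0,"rz":0},{"claw":0.8,"dx":0,"dy":43,"dz":2.6,"rx":0.45,"ry":0,"rz":0},{"claw":0.8,"dx":1,"dy":47.5,"dz":2.9,"rx":0.5,"ry":0,"rz":0},{"claw":0.7,"dx":2,"dy":52,"dz":3.2,"rx":0.55,"ry":0,"rz":0},{"claw":0.6,"dx":3,"dy":56.5,"dz":3.5,"rx":0.587,"ry":0.005,"rz":0},{"claw":0.6,"dx":4,"dy":61,"dz":3.7,"rx":0.587,"ry":0.011,"rz":0.004},{"claw":0.6,"dx":5,"dy":65,"dz":3.9,"rx":0.587,"ry":0.011,"rz":0.004},{"claw":0.6,"dx":6.11,"dy":67.5,"dz":4.07,"rx":0.587,"ry":0.011,"rz":0.004},{"claw":0.6,"dx":6.11,"dy":68.06,"dz":4.07,"rx":0.587,"ry":0.011,"rz":0.004},{"claw":0.6,"dx":6.11,"dy":68.06,"dz":4.07,"rx":0.587,"ry":0.011,"rz":0.004}]'
python3 - <<'E'
from h import *
snap("scene",4);d=np.load("pics/scene4.npy");P=cloud("scene",d);z=P[...,2]
m=(z>46)&(z<56)&(P[...,0]>350)&(P[...,0]<640)&(P[...,1]>200)&(P[...,1]<450)
print(cv2.minAreaRect(P[m][:,:2].astype(np.float32)))
go(532.5,317.3,73,-23)
print(crop("scene",4,330,180,150,160,4))
E
```

```text
t: 9.1
ee_pos: [531.5, 317.3, 227.8]
tcp_rot: [[-0.004, 0.39, 0.921], [-0.002, 0.921, -0.39], [-1.0, -0.003, -0.003]]
force: [-0.2, -0.2, 0.2]
opening: 51.3
((505.38458251953125, 327.99725341796875), (181.60577392578125, 122.02397155761719), 67.10060119628906)
at [532.1 316.5 228.8] yaw -23.0 F [-0.  -1.1  0.2] open 51.3 t 9.15
d cm [15.58  0.12  0.03] r [ 0.    -0.001  0.002] min rows 4.0
pics/scene4_c330_180.png
```

View pics/scene4_c330_180.png

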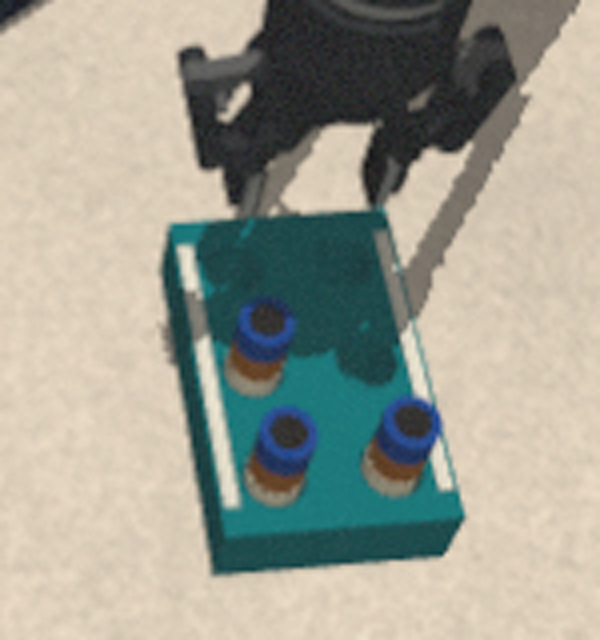

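```bash
python3 - <<'E'
from h import *
p=cv2.imread("pics/top0.png").astype(int);d=np.load("pics/top0.npy");P=cloud("top",d)
m=np.zeros(d.shape,bool);m[205:285,205:295]=1
w=m&(p.min(2)>200)&(abs(P[...,2]-52)<8);print(w.sum(),np.percentile(P[w][:,2],[10,50,90]))
w=m&(p[...,2]<110)&(p[...,1]>120)&(abs(P[...,2]-52)<8);print(w.sum(),np.percentile(P[w][:,2],[10,50,90]))
E
```

```text
Traceback (most recent call last):
IndexError: index -1 is out of bounds for axis 0 with size 0
```

```bash
python3 - <<'E'
from h import *
p=cv2.imread("pics/top0.png").astype(int);d=np.load("pics/top0.npy");P=cloud("top",d)
m=np.zeros(d.shape,bool);m[205:285,205:295]=1
m&=abs(P[...,2]-53)<9
w=m&(p[...,2]>150);print(w.sum(),np.percentile(P[w][:,2],[10,50,90]))
w=m&(p[...,2]<100)&(p[...,1]>110);print(w.sum(),np.percentile(P[w][:,2],[10,50,90]))
E
```

```text
293 [49.17063558 52.73691231 56.54889997]
1574 [48.57608041 52.13066734 55.74982151]
```

```bash
python3 -m inch '[{"claw":0.6,"dx":3,"dy":0.1,"dz":0.03,"rx":0,"ry":0,"rz":0},{"claw":0.6,"dx":7,"dy":0.1,"dz":0.03,"rx":0,"ry":0,"rz":0},{"claw":0.6,"dx":10.5,"dy":0.1,"dz":0.03,"rx":0,"ry":0,"rz":0},{"claw":0.6,"dx":13,"dy":0.1,"dz":0.03,"rx":0,"ry":0,"rz":0},{"claw":0.6,"dx":14.8,"dy":0.1,"dz":0.03,"rx":0,"ry":0,"rz":0},{"claw":0.6,"dx":15.5,"dy":0.1,"dz":0.03,"rx":0,"ry":0,"rz":0},{"claw":0.45,"dx":15.5,"dy":0.1,"dz":0.03,"rx":0,"ry":0,"rz":0},{"claw":0.35,"dx":15.5,"dy":0.1,"dz":0.03,"rx":0,"ry":0,"rz":0},{"claw":0.25,"dx":15.5,"dy":0.1,"dz":0.03,"rx":0,"ry":0,"rz":0},{"claw":0.2,"dx":15.5,"dy":0.1,"dz":0.03,"rx":0,"ry":0,"rz":0},{"claw":0.2,"dx":15.5,"dy":0.1,"dz":0.03,"rx":0,"ry":0,"rz":0}]' 20
python3 -c "
from h import *
go(532.5,317.3,74,22)"
```

```text
t: 10.25
ee_pos: [533.2, 317.3, 75.2]
tcp_rot: [[0.0, 0.39, 0.921], [-0.001, 0.921, -0.39], [-1.0, -0.0, 0.001]]
force: [0.3, -0.5, 4.4]
opening: 27.4
at [533.2 317.3  75.2] yaw -23.0 F [ 0.3 -0.5  4.4] open 27.4 t 10.25
d cm [ 0.12 -0.03 -0.07] r [-0.785  0.     0.001] min rows 6.0
```

```bash
python3 -m inch '[{"claw":0.55,"dx":0,"dy":0,"dz":0,"rx":0,"ry":0,"rz":0},{"claw":0.55,"dx":0,"dy":0,"dz":0,"rx":0,"ry":0,"rz":0},{"claw":0.55,"dx":0,"dy":0,"dz":0,"rx":0,"ry":0,"rz":0},{"claw":0.55,"dx":0,"dy":0,"dz":0,"rx":-0.1,"ry":0,"rz":0},{"claw":0.55,"dx":0,"dy":0,"dz":0,"rx":-0.25,"ry":0,"rz":0},{"claw":0.55,"dx":0.1,"dy":0,"dz":0,"rx":-0.4,"ry":0,"rz":0},{"claw":0.55,"dx":0.1,"dy":0,"dz":0,"rx":-0.55,"ry":0,"rz":0},{"claw":0.55,"dx":0.1,"dy":0,"dz":0,"rx":-0.7,"ry":0,"rz":0},{"claw":0.55,"dx":0.1,"dy":0,"dz":0,"rx":-0.785,"ry":0,"rz":0},{"claw":0.55,"dx":0.1,"dy":0,"dz":0,"rx":-0.785,"ry":0,"rz":0},{"claw":0.45,"dx":0.1,"dy":0,"dz":0,"rx":-0.785,"ry":0,"rz":0},{"claw":0.35,"dx":0.1,"dy":0,"dz":0,"rx":-0.785,"ry":0,"rz":0},{"claw":0.25,"dx":0.1,"dy":0,"dz":0,"rx":-0.785,"ry":0,"rz":0},{"claw":0.2,"dx":0.1,"dy":0,"dz":0,"rx":-0.785,"ry":0,"rz":0},{"claw":0.2,"dx":0.1,"dy":0,"dz":0,"rx":-0.785,"ry":0,"rz":0},{"claw":0.2,"dx":0.1,"dy":0,"dz":0,"rx":-0.785,"ry":0,"rz":0}]' 24
python3 -c "
from h import *
go(532.5,317.3,240,22)"
```

```text
t: 11.85
ee_pos: [533.1, 317.3, 74.1]
tcp_rot: [[0.0, -0.374, 0.927], [-0.001, 0.927, 0.374], [-1.0, -0.001, -0.0]]
force: [-0.8, -0.8, 1.1]
opening: 27.3
at [533.1 317.3  74.1] yaw 22.0 F [-0.8 -0.8  1.1] open 27.3 t 11.85
d cm [-1.659e+01  1.000e-02 -6.000e-02] r [-0.    -0.     0.001] min rows 4.0
```

```bash
python3 -m inch '[{"claw":0.2,"dx":-0.5,"dy":0,"dz":0,"rx":0,"ry":0,"rz":0},{"claw":0.2,"dx":-1.5,"dy":0,"dz":0,"rx":0,"ry":0,"rz":0},{"claw":0.2,"dx":-3,"dy":0,"dz":0,"rx":0,"ry":0,"rz":0},{"claw":0.2,"dx":-5,"dy":0,"dz":0,"rx":0,"ry":0,"rz":0},{"claw":0.2,"dx":-8,"dy":0,"dz":0,"rx":0,"ry":0,"rz":0},{"claw":0.2,"dx":-11,"dy":0,"dz":0,"rx":0,"ry":0,"rz":0},{"claw":0.2,"dx":-14,"dy":0,"dz":0,"rx":0,"ry":0,"rz":0},{"claw":0.2,"dx":-16,"dy":0,"dz":0,"rx":0,"ry":0,"rz":0},{"claw":0.2,"dx":-16.5,"dy":0,"dz":0,"rx":0,"ry":0,"rz":0},{"claw":0.2,"dx":-16.5,"dy":0,"dz":0,"rx":0,"ry":0,"rz":0}]'
python3 - <<'E'
from h import *
snap("scene",5);print(crop("scene",5,330,140,150,160,4));go(661.9,-115.6,240,10.7)
E
```

```text
t: 12.85
ee_pos: [533.3, 317.5, 240.1]
tcp_rot: [[0.002, -0.374, 0.927], [0.0, 0.927, 0.374], [-1.0, -0.0, 0.002]]
force: [0.7, -0.2, -1.5]
opening: 27.5
pics/scene5_c330_140.png
at [532.8 317.2 238.8] yaw 22.0 F [-0.3  0.1 -0.9] open 27.1 t 12.9
d cm [ -0.08 -44.97  -4.23] r [ 0.197 -0.001  0.001] min rows 10.0
```

View pics/scene5_c330_140.png

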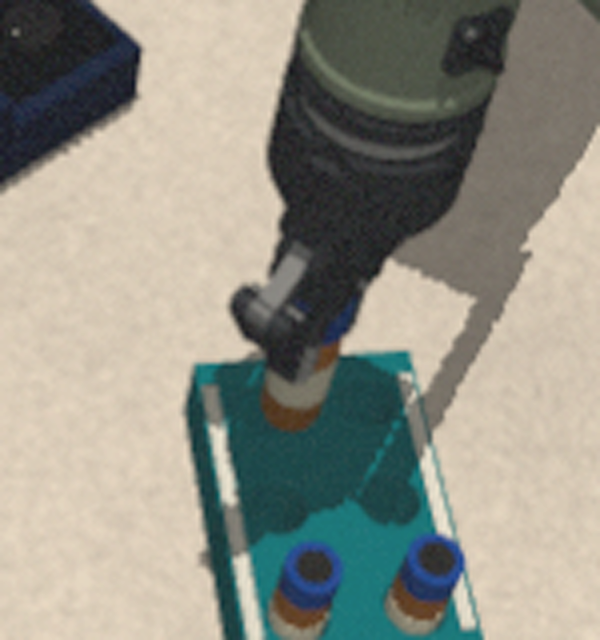

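```bash
python3 -m inch '[{"claw":0.2,"dx":-0.3,"dy":-1.5,"dz":-0.1,"rx":0,"ry":0,"rz":0},{"claw":0.2,"dx":-0.6,"dy":-4,"dz":-0.4,"rx":0.02,"ry":0,"rz":0},{"claw":0.2,"dx":-1,"dy":-7,"dz":-0.7,"rx":0.04,"ry":0,"rz":0},{"claw":0.2,"dx":-1,"dy":-10.5,"dz":-1,"rx":0.06,"ry":0,"rz":0},{"claw":0.2,"dx":-1,"dy":-14,"dz":-1.3,"rx":0.08,"ry":0,"rz":0},{"claw":0.2,"dx":-1,"dy":-17.5,"dz":-1.6,"rx":0.1,"ry":0,"rz":0},{"claw":0.2,"dx":-1,"dy":-21,"dz":-2,"rx":0.12,"ry":0,"rz":0},{"claw":0.2,"dx":-1,"dy":-24.5,"dz":-2.3,"rx":0.14,"ry":0,"rz":0},{"claw":0.2,"dx":-1,"dy":-28,"dz":-2.6,"rx":0.16,"ry":0,"rz":0},{"claw":0.2,"dx":-1,"dy":-31.5,"dz":-3,"rx":0.18,"ry":0,"rz":0},{"claw":0.2,"dx":-1,"dy":-35,"dz":-3.3,"rx":0.197,"ry":0,"rz":0},{"claw":0.2,"dx":-1,"dy":-38.5,"dz":-3.6,"rx":0.197,"ry":0,"rz":0},{"claw":0.2,"dx":-1,"dy":-41.5,"dz":-3.9,"rx":0.197,"ry":0,"rz":0},{"claw":0.2,"dx":-0.5,"dy":-44,"dz":-4.1,"rx":0.197,"ry":0,"rz":0},{"claw":0.2,"dx":0,"dy":-44.97,"dz":-4.23,"rx":0.197,"ry":0,"rz":0},{"claw":0.2,"dx":0,"dy":-44.97,"dz":-4.23,"rx":0.197,"ry":0,"rz":0},{"claw":0.2,"dx":0,"dy":-44.97,"dz":-4.23,"rx":0.197,"ry":0,"rz":0}]'
python3 -c "
from h import *
go(661.9,-115.6,175,10.7)"
```

```text
t: 14.6
ee_pos: [661.2, -115.0, 238.4]
tcp_rot: [[-0.002, -0.186, 0.983], [-0.0, 0.983, 0.186], [-1.0, 0.0, -0.002]]
force: [-0.5, 1.2, -0.6]
opening: 27.4
at [ 661.2 -115.   238.4] yaw 10.7 F [-0.5  1.2 -0.6] open 27.4 t 14.6
d cm [ 6.34 -0.07  0.07] r [-0.    -0.002 -0.   ] min rows 2.0
```

```bash
python3 -m inch '[{"claw":0.2,"dx":2,"dy":-0.06,"dz":0.06,"rx":0,"ry":0,"rz":0},{"claw":0.2,"dx":4,"dy":-0.06,"dz":0.06,"rx":0,"ry":0,"rz":0},{"claw":0.2,"dx":5.5,"dy":-0.06,"dz":0.06,"rx":0,"ry":0,"rz":0},{"claw":0.2,"dx":6.2,"dy":-0.06,"dz":0.06,"rx":0,"ry":0,"rz":0},{"claw":0.2,"dx":6.5,"dy":-0.06,"dz":0.06,"rx":0,"ry":0,"rz":0},{"claw":0.2,"dx":6.5,"dy":-0.06,"dz":0.06,"rx":0,"ry":0,"rz":0}]'
python3 - <<'E'
from h import *
snap("scene",6);snap("top",6);print(crop("scene",6,200,60,150,150,5));print(crop("top",6,380,140,80,80,7));go(661.9,-115.6,164,10.7)
E
```

```text
t: 15.2
ee_pos: [661.9, -114.9, 173.8]
tcp_rot: [[-0.002, -0.186, 0.982], [0.0, 0.982, 0.186], [-1.0, 0.0, -0.002]]
force: [1.0, -0.4, -1.2]
opening: 27.4
pics/scene6_c200_60.png
pics/top6_c380_140.png
at [ 662.3 -115.3  174.4] yaw 10.7 F [ 0.4 -0.1 -1.7] open 27.1 t 15.3
d cm [ 1.04 -0.03 -0.04] r [ 0.    -0.001  0.   ] min rows 1.0
```

View pics/scene6_c200_60.png

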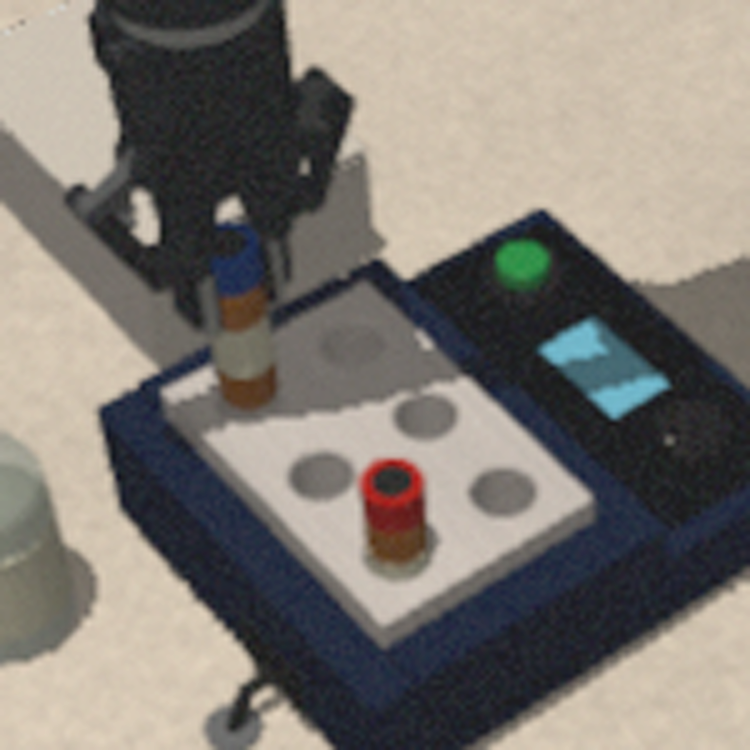

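View pics/top6_c380_140.png

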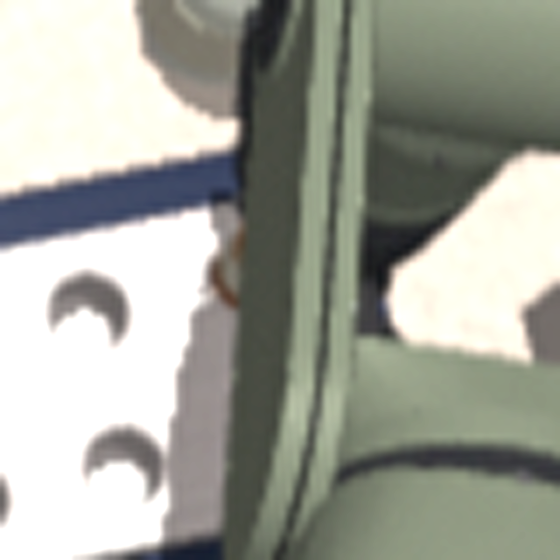

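```bash
python3 -m inch '[{"claw":0.2,"dx":0.2,"dy":-0.03,"dz":-0.03,"rx":0,"ry":0,"rz":0},{"claw":0.2,"dx":0.4,"dy":-0.03,"dz":-0.03,"rx":0,"ry":0,"rz":0},{"claw":0.2,"dx":0.6,"dy":-0.03,"dz":-0.03,"rx":0,"ry":0,"rz":0},{"claw":0.2,"dx":0.75,"dy":-0.03,"dz":-0.03,"rx":0,"ry":0,"rz":0},{"claw":0.2,"dx":0.85,"dy":-0.03,"dz":-0.03,"rx":0,"ry":0,"rz":0},{"claw":0.2,"dx":0.85,"dy":-0.03,"dz":-0.03,"rx":0,"ry":0,"rz":0}]'
```

```text
t: 15.9
ee_pos: [661.9, -115.6, 165.7]
tcp_rot: [[-0.001, -0.186, 0.983], [-0.0, 0.983, 0.186], [-1.0, -0.0, -0.001]]
force: [-0.4, -0.1, 0.1]
opening: 27.3
```

```bash
python3 -m inch '[{"claw":0.2,"dx":0.1,"dy":0,"dz":0,"rx":0,"ry":0,"rz":0},{"claw":0.2,"dx":0.2,"dy":0,"dz":0,"rx":0,"ry":0,"rz":0},{"claw":0.2,"dx":0.3,"dy":0,"dz":0,"rx":0,"ry":0,"rz":0},{"claw":0.2,"dx":0.3,"dy":0,"dz":0,"rx":0,"ry":0,"rz":0}]'
```

```text
t: 16.3
ee_pos: [661.8, -115.6, 162.4]
tcp_rot: [[-0.001, -0.186, 0.983], [-0.0, 0.983, 0.186], [-1.0, 0.0, -0.001]]
force: [-0.2, 0.5, -1.4]
opening: 27.6
```

```bash
python3 -m inch '[{"claw":0.2,"dx":0.3,"dy":0,"dz":0,"rx":0,"ry":0,"rz":0},{"claw":0.2,"dx":0.6,"dy":0,"dz":0,"rx":0,"ry":0,"rz":0},{"claw":0.2,"dx":0.9,"dy":0,"dz":0,"rx":0,"ry":0,"rz":0},{"claw":0.2,"dx":1.2,"dy":0,"dz":0,"rx":0,"ry":0,"rz":0},{"claw":0.2,"dx":1.2,"dy":0,"dz":0,"rx":0,"ry":0,"rz":0}]'
python3 -m inch '[{"claw":0.2,"dx":0.3,"dy":0,"dz":0,"rx":0,"ry":0,"rz":0},{"claw":0.2,"dx":0.6,"dy":0,"dz":0,"rx":0,"ry":0,"rz":0},{"claw":0.2,"dx":0.9,"dy":0,"dz":0,"rx":0,"ry":0,"rz":0},{"claw":0.2,"dx":1.2,"dy":0,"dz":0,"rx":0,"ry":0,"rz":0},{"claw":0.2,"dx":1.5,"dy":0,"dz":0,"rx":0,"ry":0,"rz":0},{"claw":0.2,"dx":1.8,"dy":0,"dz":0,"rx":0,"ry":0,"rz":0},{"claw":0.2,"dx":2.1,"dy":0,"dz":0,"rx":0,"ry":0,"rz":0},{"claw":0.2,"dx":2.1,"dy":0,"dz":0,"rx":0,"ry":0,"rz":0}]'
```

```text
t: 16.8
ee_pos: [661.7, -115.6, 149.8]
tcp_rot: [[-0.002, -0.186, 0.983], [0.0, 0.983, 0.186], [-1.0, 0.0, -0.002]]
force: [0.4, -0.3, -1.2]
opening: 27.8
t: 17.6
ee_pos: [661.6, -115.5, 128.3]
tcp_rot: [[-0.002, -0.186, 0.983], [0.0, 0.983, 0.186], [-1.0, 0.001, -0.002]]
force: [0.6, 0.2, -0.9]
opening: 27.1
```

```bash
python3 -m inch '[{"claw":0.2,"dx":0.2,"dy":0,"dz":0,"rx":0,"ry":0,"rz":0},{"claw":0.2,"dx":0.4,"dy":0,"dz":0,"rx":0,"ry":0,"rz":0},{"claw":0.2,"dx":0.52,"dy":0,"dz":0,"rx":0,"ry":0,"rz":0},{"claw":0.2,"dx":0.58,"dy":0,"dz":0,"rx":0,"ry":0,"rz":0},{"claw":0.2,"dx":0.58,"dy":0,"dz":0,"rx":0,"ry":0,"rz":0}]'
```

```text
t: 18.1
ee_pos: [661.6, -115.5, 122.5]
tcp_rot: [[-0.002, -0.186, 0.983], [0.0, 0.983, 0.186], [-1.0, 0.001, -0.002]]
force: [0.8, -0.0, -1.1]
opening: 26.8
```

```bash
python3 -m inch '[{"claw":0.2,"dx":0.05,"dy":0,"dz":0,"rx":0,"ry":0,"rz":0},{"claw":0.2,"dx":0.1,"dy":0,"dz":0,"rx":0,"ry":0,"rz":0},{"claw":0.2,"dx":0.1,"dy":0,"dz":0,"rx":0,"ry":0,"rz":0}]'
```

```text
t: 18.4
ee_pos: [661.7, -115.6, 122.1]
tcp_rot: [[-0.002, -0.186, 0.983], [0.0, 0.983, 0.186], [-1.0, 0.0, -0.002]]
force: [-0.9, -0.6, 3.7]
opening: 27.3
```

```bash
python3 -m inch '[{"claw":0.3,"dx":0,"dy":0,"dz":0,"rx":0,"ry":0,"rz":0},{"claw":0.5,"dx":0,"dy":0,"dz":0,"rx":0,"ry":0,"rz":0},{"claw":0.5,"dx":0,"dy":0,"dz":0,"rx":0,"ry":0,"rz":0},{"claw":0.5,"dx":-1,"dy":0,"dz":0,"rx":0,"ry":0,"rz":0},{"claw":0.5,"dx":-4,"dy":0,"dz":0,"rx":0,"ry":0,"rz":0},{"claw":0.5,"dx":-8,"dy":0,"dz":0,"rx":0,"ry":0,"rz":0},{"claw":0.5,"dx":-11,"dy":0,"dz":0,"rx":0,"ry":0,"rz":0},{"claw":0.5,"dx":-12,"dy":0,"dz":0,"rx":0,"ry":0,"rz":0},{"claw":0.5,"dx":-12,"dy":0,"dz":0,"rx":0,"ry":0,"rz":0}]'
python3 - <<'E'
from h import *
snap("scene",7);print(crop("scene",7,200,60,250,150,3));snap("top",7)
for n in("scene","top"):
    P=cloud(n,np.load(f"pics/{n}7.npy"));z=P[...,2]
    m=(z>46)&(z<56)&(P[...,0]>350)&(P[...,0]<640)&(P[...,1]>200)&(P[...,1]<450)
    print(cv2.minAreaRect(P[m][:,:2].astype(np.float32)))
    m=(z>95)&(z<106)&(P[...,0]>350)&(P[...,0]<640)&(P[...,1]>200)&(P[...,1]<450)
    k=cv2.connectedComponentsWithStats(m.astype(np.uint8))
    for i in range(1,k[0]):
        Q=P[k[1]==i]; print(" cap",len(Q),np.array(cv2.minEnclosingCircle(Q[:,:2].astype(np.float32))[0]).round(1))
go(556.4,372.6,240,67)
E
```

```text
t: 19.3
ee_pos: [662.5, -115.7, 244.1]
tcp_rot: [[0.002, -0.186, 0.983], [-0.001, 0.983, 0.186], [-1.0, -0.001, 0.002]]
force: [-0.5, 0.1, -0.2]
opening: 43.1
pics/scene7_c200_60.png
((487.6913146972656, 324.13055419921875), (181.5523223876953, 122.18744659423828), 66.8021469116211)
 cap 175 [483.8 389.3]
 cap 173 [540.  366.3]
((487.3935241699219, 326.4481201171875), (181.1416015625, 120.21025848388672), 66.41576385498047)
 cap 85 [538.8 369.1]
 cap 91 [483.7 393.4]
at [ 661.1 -115.4  240.6] yaw 10.7 F [-0.1 -0.5  0.1] open 42.9 t 19.4
d cm [ 0.13 49.9  -1.22] r [-0.982 -0.003 -0.003] min rows 10.0
```

View pics/scene7_c200_60.png

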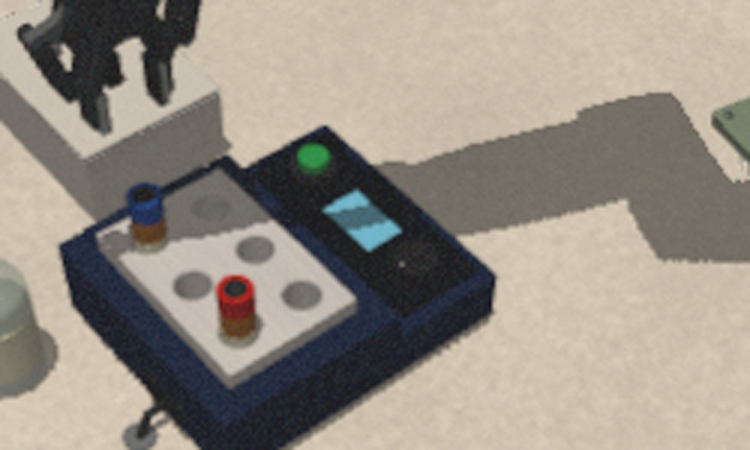

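```bash
python3 -c "
from h import *
go(539.2,367.9,240,67)"
```

```text
at [ 661.1 -115.4  240.6] yaw 10.7 F [-0.1 -0.5  0.1] open 42.9 t 19.4
d cm [ 0.14 49.76 -3.  ] r [-0.982 -0.003 -0.003] min rows 10.0
```

```bash
python3 -m inch '[{"claw":0.6,"dx":0,"dy":2,"dz":0,"rx":-0.03,"ry":0,"rz":0},{"claw":0.6,"dx":0,"dy":6,"dz":-0.3,"rx":-0.1,"ry":0,"rz":0},{"claw":0.6,"dx":0,"dy":10.5,"dz":-0.6,"rx":-0.2,"ry":0,"rz":0},{"claw":0.6,"dx":0,"dy":15,"dz":-0.9,"rx":-0.3,"ry":0,"rz":0},{"claw":0.6,"dx":0,"dy":19.5,"dz":-1.2,"rx":-0.4,"ry":0,"rz":0},{"claw":0.6,"dx":0,"dy":24,"dz":-1.4,"rx":-0.5,"ry":0,"rz":0},{"claw":0.6,"dx":0,"dy":28.5,"dz":-1.7,"rx":-0.6,"ry":0,"rz":0},{"claw":0.6,"dx":0,"dy":33,"dz":-2,"rx":-0.7,"ry":0,"rz":0},{"claw":0.6,"dx":0,"dy":37.5,"dz":-2.3,"rx":-0.8,"ry":0,"rz":0},{"claw":0.6,"dx":0,"dy":42,"dz":-2.5,"rx":-0.9,"ry":0,"rz":0},{"claw":0.6,"dx":0,"dy":46,"dz":-2.8,"rx":-0.982,"ry":0,"rz":0},{"claw":0.6,"dx":0,"dy":49,"dz":-3,"rx":-0.982,"ry":0,"rz":0},{"claw":0.6,"dx":0.14,"dy":49.76,"dz":-3,"rx":-0.982,"ry":-0.003,"rz":-0.003},{"claw":0.6,"dx":0.14,"dy":49.76,"dz":-3,"rx":-0.982,"ry":-0.003,"rz":-0.003},{"claw":0.6,"dx":0.14,"dy":49.76,"dz":-3,"rx":-0.982,"ry":-0.003,"rz":-0.003}]'
python3 -c "
from h import *
go(539.2,367.9,74,67)"
```

```text
t: 20.9
ee_pos: [538.7, 367.1, 239.0]
tcp_rot: [[-0.002, -0.92, 0.391], [-0.002, 0.391, 0.92], [-1.0, 0.001, -0.002]]
force: [-0.1, -0.1, -0.2]
opening: 51.3
at [538.7 367.1 239. ] yaw 67.0 F [-0.1 -0.1 -0.2] open 51.3 t 20.9
d cm [16.5  -0.03  0.13] r [-0.    -0.002 -0.001] min rows 4.0
```

```bash
python3 -m inch '[{"claw":0.6,"dx":3,"dy":0,"dz":0.1,"rx":0,"ry":0,"rz":0},{"claw":0.6,"dx":7,"dy":0,"dz":0.1,"rx":0,"ry":0,"rz":0},{"claw":0.6,"dx":11,"dy":0,"dz":0.1,"rx":0,"ry":0,"rz":0},{"claw":0.6,"dx":14,"dy":0,"dz":0.1,"rx":0,"ry":0,"rz":0},{"claw":0.6,"dx":15.8,"dy":0,"dz":0.1,"rx":0,"ry":0,"rz":0},{"claw":0.6,"dx":16.5,"dy":0,"dz":0.1,"rx":0,"ry":0,"rz":0},{"claw":0.45,"dx":16.5,"dy":0,"dz":0.1,"rx":0,"ry":0,"rz":0},{"claw":0.35,"dx":16.5,"dy":0,"dz":0.1,"rx":0,"ry":0,"rz":0},{"claw":0.25,"dx":16.5,"dy":0,"dz":0.1,"rx":0,"ry":0,"rz":0},{"claw":0.2,"dx":16.5,"dy":0,"dz":0.1,"rx":0,"ry":0,"rz":0},{"claw":0.2,"dx":16.5,"dy":0,"dz":0.1,"rx":0,"ry":0,"rz":0}]' 20
python3 -m inch '[{"claw":0.55,"dx":0,"dy":0,"dz":0,"rx":0,"ry":0,"rz":0},{"claw":0.55,"dx":0,"dy":0,"dz":0,"rx":0,"ry":0,"rz":0},{"claw":0.55,"dx":0,"dy":0,"dz":0,"rx":0,"ry":0,"rz":0},{"claw":0.55,"dx":0,"dy":0,"dz":0,"rx":0.1,"ry":0,"rz":0},{"claw":0.55,"dx":0,"dy":0,"dz":0,"rx":0.25,"ry":0,"rz":0},{"claw":0.55,"dx":0,"dy":0,"dz":0,"rx":0.4,"ry":0,"rz":0},{"claw":0.55,"dx":0,"dy":0,"dz":0,"rx":0.55,"ry":0,"rz":0},{"claw":0.55,"dx":0,"dy":0,"dz":0,"rx":0.7,"ry":0,"rz":0},{"claw":0.55,"dx":0,"dy":0,"dz":0,"rx":0.785,"ry":0,"rz":0},{"claw":0.55,"dx":0,"dy":0,"dz":0,"rx":0.785,"ry":0,"rz":0},{"claw":0.45,"dx":0,"dy":0,"dz":0,"rx":0.785,"ry":0,"rz":0},{"claw":0.35,"dx":0,"dy":0,"dz":0,"rx":0.785,"ry":0,"rz":0},{"claw":0.25,"dx":0,"dy":0,"dz":0,"rx":0.785,"ry":0,"rz":0},{"claw":0.2,"dx":0,"dy":0,"dz":0,"rx":0.785,"ry":0,"rz":0},{"claw":0.2,"dx":0,"dy":0,"dz":0,"rx":0.785,"ry":0,"rz":0},{"claw":0.2,"dx":0,"dy":0,"dz":0,"rx":0.785,"ry":0,"rz":0}]' 24
```

```text
t: 22.0
ee_pos: [539.5, 368.0, 75.5]
tcp_rot: [[0.0, -0.921, 0.391], [-0.001, 0.391, 0.921], [-1.0, -0.001, -0.0]]
force: [0.5, -0.8, 4.8]
opening: 27.6
t: 23.6
ee_pos: [539.5, 368.0, 75.5]
tcp_rot: [[0.0, -0.375, 0.927], [-0.001, 0.927, 0.375], [-1.0, -0.001, 0.0]]
force: [0.2, -0.1, 0.8]
opening: 26.8
```

```bash
python3 -m inch '[{"claw":0.2,"dx":-0.5,"dy":0,"dz":0,"rx":0,"ry":0,"rz":0},{"claw":0.2,"dx":-1.5,"dy":0,"dz":0,"rx":0,"ry":0,"rz":0},{"claw":0.2,"dx":-3,"dy":0,"dz":0,"rx":0,"ry":0,"rz":0},{"claw":0.2,"dx":-5,"dy":0,"dz":0,"rx":0,"ry":0,"rz":0},{"claw":0.2,"dx":-8,"dy":0,"dz":0,"rx":0,"ry":0,"rz":0},{"claw":0.2,"dx":-11,"dy":0,"dz":0,"rx":0,"ry":0,"rz":0},{"claw":0.2,"dx":-14,"dy":0,"dz":0,"rx":0,"ry":0,"rz":0},{"claw":0.2,"dx":-16.5,"dy":0,"dz":0,"rx":0,"ry":0,"rz":0},{"claw":0.2,"dx":-17.5,"dy":0,"dz":0,"rx":0,"ry":0,"rz":0},{"claw":0.2,"dx":-17.5,"dy":0,"dz":0,"rx":0,"ry":0,"rz":0}]'
python3 -c "
from h import *
go(602.9,-126.7,250,10.7)"
```

```text
t: 24.6
ee_pos: [539.9, 368.4, 252.5]
tcp_rot: [[0.004, -0.375, 0.927], [0.001, 0.927, 0.375], [-1.0, 0.0, 0.004]]
force: [-0.4, -0.7, -1.8]
opening: 27.3
at [539.9 368.4 252.5] yaw 22.0 F [-0.4 -0.7 -1.8] open 27.3 t 24.6
d cm [  0.2  -48.26 -12.74] r [ 0.198  0.004 -0.   ] min rows 10.0
```

```bash
python3 -m inch '[{"claw":0.2,"dx":0,"dy":-1.5,"dz":-0.4,"rx":0,"ry":0,"rz":0},{"claw":0.2,"dx":0,"dy":-4,"dz":-1,"rx":0.02,"ry":0,"rz":0},{"claw":0.2,"dx":0,"dy":-7.5,"dz":-2,"rx":0.04,"ry":0,"rz":0},{"claw":0.2,"dx":0,"dy":-11,"dz":-2.9,"rx":0.06,"ry":0,"rz":0},{"claw":0.2,"dx":0,"dy":-15,"dz":-4,"rx":0.08,"ry":0,"rz":0},{"claw":0.2,"dx":0,"dy":-19,"dz":-5,"rx":0.1,"ry":0,"rz":0},{"claw":0.2,"dx":0,"dy":-23,"dz":-6,"rx":0.12,"ry":0,"rz":0},{"claw":0.2,"dx":0,"dy":-27,"dz":-7.1,"rx":0.14,"ry":0,"rz":0},{"claw":0.2,"dx":0,"dy":-31,"dz":-8.2,"rx":0.16,"ry":0,"rz":0},{"claw":0.2,"dx":0,"dy":-35,"dz":-9.2,"rx":0.18,"ry":0,"rz":0},{"claw":0.2,"dx":0,"dy":-39,"dz":-10.3,"rx":0.198,"ry":0,"rz":0},{"claw":0.2,"dx":0,"dy":-43,"dz":-11.3,"rx":0.198,"ry":0,"rz":0},{"claw":0.2,"dx":0,"dy":-46,"dz":-12.1,"rx":0.198,"ry":0.004,"rz":0},{"claw":0.2,"dx":0.1,"dy":-47.8,"dz":-12.6,"rx":0.198,"ry":0.004,"rz":0},{"claw":0.2,"dx":0.2,"dy":-48.26,"dz":-12.74,"rx":0.198,"ry":0.004,"rz":0},{"claw":0.2,"dx":0.2,"dy":-48.26,"dz":-12.74,"rx":0.198,"ry":0.004,"rz":0},{"claw":0.2,"dx":0.2,"dy":-48.26,"dz":-12.74,"rx":0.198,"ry":0.004,"rz":0}]'
python3 -c "
from h import *
go(602.8,-126.7,176,10.7)"
```

```text
t: 26.3
ee_pos: [602.5, -125.5, 249.7]
tcp_rot: [[-0.001, -0.187, 0.982], [0.001, 0.982, 0.187], [-1.0, 0.001, -0.001]]
force: [0.3, 0.2, -0.5]
opening: 27.2
at [ 602.5 -125.5  249.7] yaw 10.8 F [ 0.3  0.2 -0.5] open 27.2 t 26.3
d cm [ 7.37 -0.14  0.01] r [ 0.001 -0.001 -0.001] min rows 2.0
```

```bash
python3 -m inch '[{"claw":0.2,"dx":2,"dy":-0.1,"dz":0,"rx":0,"ry":0,"rz":0},{"claw":0.2,"dx":4.5,"dy":-0.1,"dz":0,"rx":0,"ry":0,"rz":0},{"claw":0.2,"dx":6.5,"dy":-0.1,"dz":0,"rx":0,"ry":0,"rz":0},{"claw":0.2,"dx":7.3,"dy":-0.1,"dz":0,"rx":0,"ry":0,"rz":0},{"claw":0.2,"dx":7.4,"dy":-0.1,"dz":0,"rx":0,"ry":0,"rz":0},{"claw":0.2,"dx":7.4,"dy":-0.1,"dz":0,"rx":0,"ry":0,"rz":0}]'
python3 -c "
from h import *
go(602.8,-126.7,163,10.7)"
```

```text
t: 26.9
ee_pos: [603.2, -125.8, 176.5]
tcp_rot: [[0.0, -0.187, 0.982], [0.001, 0.982, 0.187], [-1.0, 0.001, 0.0]]
force: [0.1, -0.0, -0.6]
opening: 27.5
at [ 603.2 -125.8  176.5] yaw 10.8 F [ 0.1 -0.  -0.6] open 27.5 t 26.9
d cm [ 1.35 -0.09 -0.05] r [ 0.002  0.    -0.001] min rows 1.0
```

```bash
python3 -m inch '[{"claw":0.2,"dx":0.2,"dy":-0.09,"dz":-0.05,"rx":0,"ry":0,"rz":0},{"claw":0.2,"dx":0.4,"dy":-0.09,"dz":-0.05,"rx":0,"ry":0,"rz":0},{"claw":0.2,"dx":0.6,"dy":-0.09,"dz":-0.05,"rx":0,"ry":0,"rz":0},{"claw":0.2,"dx":0.8,"dy":-0.09,"dz":-0.05,"rx":0,"ry":0,"rz":0},{"claw":0.2,"dx":0.95,"dy":-0.09,"dz":-0.05,"rx":0,"ry":0,"rz":0},{"claw":0.2,"dx":0.95,"dy":-0.09,"dz":-0.05,"rx":0,"ry":0,"rz":0}]'
python3 -m inch '[{"claw":0.2,"dx":0.1,"dy":0,"dz":0,"rx":0,"ry":0,"rz":0},{"claw":0.2,"dx":0.2,"dy":0,"dz":0,"rx":0,"ry":0,"rz":0},{"claw":0.2,"dx":0.2,"dy":0,"dz":0,"rx":0,"ry":0,"rz":0}]'
```

```text
t: 27.5
ee_pos: [602.7, -126.8, 166.7]
tcp_rot: [[-0.001, -0.187, 0.982], [0.001, 0.982, 0.187], [-1.0, 0.001, -0.0]]
force: [-0.0, -0.5, -1.9]
opening: 27.1
t: 27.8
ee_pos: [602.7, -126.8, 164.5]
tcp_rot: [[-0.001, -0.187, 0.982], [0.001, 0.982, 0.187], [-1.0, 0.001, -0.0]]
force: [-0.2, 0.2, -0.5]
opening: 27.6
```

```bash
python3 -m inch '[{"claw":0.2,"dx":0.3,"dy":0,"dz":0,"rx":0,"ry":0,"rz":0},{"claw":0.2,"dx":0.6,"dy":0,"dz":0,"rx":0,"ry":0,"rz":0},{"claw":0.2,"dx":0.9,"dy":0,"dz":0,"rx":0,"ry":0,"rz":0},{"claw":0.2,"dx":1.2,"dy":0,"dz":0,"rx":0,"ry":0,"rz":0},{"claw":0.2,"dx":1.2,"dy":0,"dz":0,"rx":0,"ry":0,"rz":0}]'
python3 -m inch '[{"claw":0.2,"dx":0.3,"dy":0,"dz":0,"rx":0,"ry":0,"rz":0},{"claw":0.2,"dx":0.6,"dy":0,"dz":0,"rx":0,"ry":0,"rz":0},{"claw":0.2,"dx":0.9,"dy":0,"dz":0,"rx":0,"ry":0,"rz":0},{"claw":0.2,"dx":1.2,"dy":0,"dz":0,"rx":0,"ry":0,"rz":0},{"claw":0.2,"dx":1.5,"dy":0,"dz":0,"rx":0,"ry":0,"rz":0},{"claw":0.2,"dx":1.8,"dy":0,"dz":0,"rx":0,"ry":0,"rz":0},{"claw":0.2,"dx":2.1,"dy":0,"dz":0,"rx":0,"ry":0,"rz":0},{"claw":0.2,"dx":2.4,"dy":0,"dz":0,"rx":0,"ry":0,"rz":0},{"claw":0.2,"dx":2.4,"dy":0,"dz":0,"rx":0,"ry":0,"rz":0}]'
```

```text
t: 28.3
ee_pos: [602.6, -126.8, 152.0]
tcp_rot: [[-0.001, -0.187, 0.982], [0.001, 0.982, 0.187], [-1.0, 0.001, -0.001]]
force: [0.0, -1.0, -1.0]
opening: 27.7
t: 29.2
ee_pos: [602.5, -126.8, 127.4]
tcp_rot: [[-0.002, -0.188, 0.982], [0.001, 0.982, 0.188], [-1.0, 0.001, -0.001]]
force: [1.8, -0.5, -1.6]
opening: 27.3
```

```bash
python3 -m inch '[{"claw":0.2,"dx":0.15,"dy":0,"dz":0,"rx":0,"ry":0,"rz":0},{"claw":0.2,"dx":0.28,"dy":0,"dz":0,"rx":0,"ry":0,"rz":0},{"claw":0.2,"dx":0.36,"dy":0,"dz":0,"rx":0,"ry":0,"rz":0},{"claw":0.2,"dx":0.4,"dy":0,"dz":0,"rx":0,"ry":0,"rz":0},{"claw":0.2,"dx":0.43,"dy":0,"dz":0,"rx":0,"ry":0,"rz":0},{"claw":0.2,"dx":0.43,"dy":0,"dz":0,"rx":0,"ry":0,"rz":0}]'
```

```text
t: 29.8
ee_pos: [602.6, -126.9, 123.5]
tcp_rot: [[-0.001, -0.187, 0.982], [0.001, 0.982, 0.187], [-1.0, 0.001, -0.001]]
force: [0.2, -0.9, 2.6]
opening: 27.4
```

```bash
python3 -m inch '[{"claw":0.3,"dx":0,"dy":0,"dz":0,"rx":0,"ry":0,"rz":0},{"claw":0.5,"dx":0,"dy":0,"dz":0,"rx":0,"ry":0,"rz":0},{"claw":0.5,"dx":0,"dy":0,"dz":0,"rx":0,"ry":0,"rz":0},{"claw":0.5,"dx":-1,"dy":0,"dz":0,"rx":0,"ry":0,"rz":0},{"claw":0.5,"dx":-4,"dy":0,"dz":0,"rx":0,"ry":0,"rz":0},{"claw":0.5,"dx":-8,"dy":0,"dz":0,"rx":0,"ry":0,"rz":0},{"claw":0.5,"dx":-11,"dy":0,"dz":0,"rx":0,"ry":0,"rz":0},{"claw":0.5,"dx":-12,"dy":0,"dz":0,"rx":0,"ry":0,"rz":0},{"claw":0.5,"dx":-12,"dy":0,"dz":0,"rx":0,"ry":0,"rz":0}]'
cat > caps.py <<'E'
from h import *
import sys
t=sys.argv[1]
for n in("scene","top"):
    snap(n,t);P=cloud(n,np.load(f"pics/{n}{t}.npy"));z=P[...,2]
    m=(z>46)&(z<56)&(P[...,0]>300)&(P[...,0]<660)&(P[...,1]>180)&(P[...,1]<480)
    print(n,cv2.minAreaRect(P[m][:,:2].astype(np.float32)))
    for lo,hi,y0,y1 in((95,106,180,480),(143,155,-180,60)):
        m=(z>lo)&(z<hi)&(P[...,0]>350)&(P[...,0]<720)&(P[...,1]>y0)&(P[...,1]<y1)
        k=cv2.connectedComponentsWithStats(m.astype(np.uint8))
        for i in range(1,k[0]):
            if k[2][i,4]<30: continue
            Q=P[k[1]==i]; print(" cap",len(Q),np.array(cv2.minEnclosingCircle(Q[:,:2].astype(np.float32))[0]).round(1),np.median(Q[:,2]).round(1))
E
python3 caps.py 8; python3 -c "
from h import *
print(crop('scene',8,200,60,250,150,3))
go(483.8,391.4,240,67)"
```

```text
t: 30.7
ee_pos: [603.3, -127.1, 245.5]
tcp_rot: [[0.003, -0.188, 0.982], [0.0, 0.982, 0.188], [-1.0, -0.0, 0.003]]
force: [0.3, -0.0, -0.6]
opening: 42.8
scene ((487.8265075683594, 323.5045166015625), (181.682861328125, 122.43869018554688), 66.75191497802734)
 cap 170 [483.4 390. ] 101.6
 cap 101 [ 603.9 -126.5] 148.7
 cap 98 [ 662.9 -115.7] 148.6
 cap 119 [641.7   2.1] 148.3
top ((487.2096252441406, 326.3009033203125), (181.04354858398438, 120.1139907836914), 66.43777465820312)
 cap 89 [482.9 393.4] 101.8
 cap 102 [ 660.7 -114.3] 150.2
 cap 96 [639.6   3.9] 149.9
 cap 95 [ 602.6 -125.1] 150.1
pics/scene8_c200_60.png
at [ 601.9 -126.8  242.3] yaw 10.8 F [ 0.3  0.2 -1.1] open 42.8 t 30.8
d cm [ 0.35 53.11 -1.89] r [-0.981 -0.002 -0.003] min rows 11.0
```

View pics/scene8_c200_60.png

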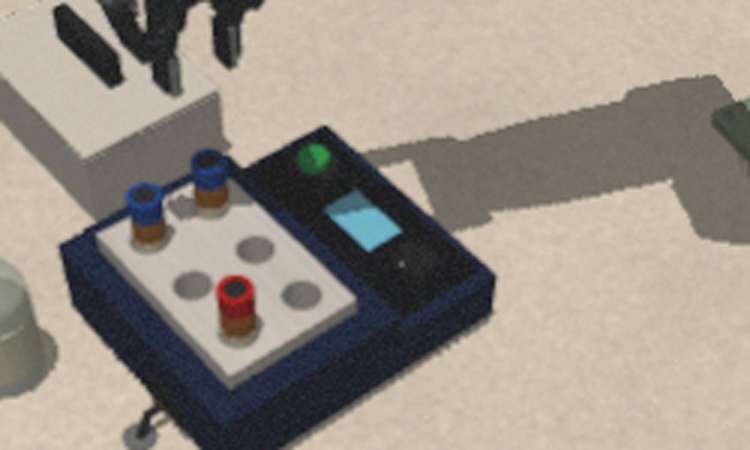

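```bash
python3 -m inch '[{"claw":0.6,"dx":0,"dy":2,"dz":0,"rx":-0.03,"ry":0,"rz":0},{"claw":0.6,"dx":0,"dy":6,"dz":-0.2,"rx":-0.1,"ry":0,"rz":0},{"claw":0.6,"dx":0,"dy":10.5,"dz":-0.4,"rx":-0.2,"ry":0,"rz":0},{"claw":0.6,"dx":0,"dy":15,"dz":-0.5,"rx":-0.3,"ry":0,"rz":0},{"claw":0.6,"dx":0,"dy":19.5,"dz":-0.7,"rx":-0.4,"ry":0,"rz":0},{"claw":0.6,"dx":0,"dy":24,"dz":-0.9,"rx":-0.5,"ry":0,"rz":0},{"claw":0.6,"dx":0,"dy":28.5,"dz":-1,"rx":-0.6,"ry":0,"rz":0},{"claw":0.6,"dx":0,"dy":33,"dz":-1.2,"rx":-0.7,"ry":0,"rz":0},{"claw":0.6,"dx":0,"dy":37.5,"dz":-1.3,"rx":-0.8,"ry":0,"rz":0},{"claw":0.6,"dx":0,"dy":42,"dz":-1.5,"rx":-0.9,"ry":0,"rz":0},{"claw":0.6,"dx":0,"dy":46.5,"dz":-1.7,"rx":-0.981,"ry":0,"rz":0},{"claw":0.6,"dx":0.2,"dy":50.5,"dz":-1.8,"rx":-0.981,"ry":0,"rz":0},{"claw":0.6,"dx":0.35,"dy":52.6,"dz":-1.88,"rx":-0.981,"ry":-0.003,"rz":-0.003},{"claw":0.6,"dx":0.35,"dy":53.1,"dz":-1.88,"rx":-0.981,"ry":-0.003,"rz":-0.003},{"claw":0.6,"dx":0.35,"dy":53.1,"dz":-1.88,"rx":-0.981,"ry":-0.003,"rz":-0.003},{"claw":0.6,"dx":0.35,"dy":53.1,"dz":-1.88,"rx":-0.981,"ry":-0.003,"rz":-0.003}]'
python3 - <<'E'
from h import *
snap("scene",9);P=cloud("scene",np.load("pics/scene9.npy"));z=P[...,2]
m=(z>46)&(z<56)&(P[...,0]>300)&(P[...,0]<660)&(P[...,1]>180)&(P[...,1]<480)
print(cv2.minAreaRect(P[m][:,:2].astype(np.float32)))
go(483.7,391.5,75,67)
E
```

```text
t: 32.4
ee_pos: [484.1, 389.9, 239.2]
tcp_rot: [[-0.001, -0.92, 0.391], [-0.001, 0.391, 0.92], [-1.0, 0.0, -0.001]]
force: [0.3, -0.3, 0.5]
opening: 51.4
((487.78155517578125, 323.6519775390625), (181.94485473632812, 121.6114730834961), 66.48229217529297)
at [484.2 389.8 239.6] yaw 66.9 F [-0.5 -0.7  0.6] open 51.3 t 32.45
d cm [16.46  0.11  0.13] r [-0.001 -0.    -0.   ] min rows 4.0
```

```bash
python3 -m inch '[{"claw":0.6,"dx":3,"dy":0.1,"dz":0.13,"rx":0,"ry":0,"rz":0},{"claw":0.6,"dx":7,"dy":0.1,"dz":0.13,"rx":0,"ry":0,"rz":0},{"claw":0.6,"dx":11,"dy":0.1,"dz":0.13,"rx":0,"ry":0,"rz":0},{"claw":0.6,"dx":14,"dy":0.1,"dz":0.13,"rx":0,"ry":0,"rz":0},{"claw":0.6,"dx":15.8,"dy":0.1,"dz":0.13,"rx":0,"ry":0,"rz":0},{"claw":0.6,"dx":16.5,"dy":0.1,"dz":0.13,"rx":0,"ry":0,"rz":0},{"claw":0.45,"dx":16.5,"dy":0.1,"dz":0.13,"rx":0,"ry":0,"rz":0},{"claw":0.35,"dx":16.5,"dy":0.1,"dz":0.13,"rx":0,"ry":0,"rz":0},{"claw":0.25,"dx":16.5,"dy":0.1,"dz":0.13,"rx":0,"ry":0,"rz":0},{"claw":0.2,"dx":16.5,"dy":0.1,"dz":0.13,"rx":0,"ry":0,"rz":0},{"claw":0.2,"dx":16.5,"dy":0.1,"dz":0.13,"rx":0,"ry":0,"rz":0}]' 20
python3 -m inch '[{"claw":0.55,"dx":0,"dy":0,"dz":0,"rx":0,"ry":0,"rz":0},{"claw":0.55,"dx":0,"dy":0,"dz":0,"rx":0,"ry":0,"rz":0},{"claw":0.55,"dx":0,"dy":0,"dz":0,"rx":0,"ry":0,"rz":0},{"claw":0.55,"dx":0,"dy":0,"dz":0,"rx":0.1,"ry":0,"rz":0},{"claw":0.55,"dx":0,"dy":0,"dz":0,"rx":0.25,"ry":0,"rz":0},{"claw":0.55,"dx":0,"dy":0,"dz":0,"rx":0.4,"ry":0,"rz":0},{"claw":0.55,"dx":0,"dy":0,"dz":0,"rx":0.55,"ry":0,"rz":0},{"claw":0.55,"dx":0,"dy":0,"dz":0,"rx":0.7,"ry":0,"rz":0},{"claw":0.55,"dx":0,"dy":0,"dz":0,"rx":0.785,"ry":0,"rz":0},{"claw":0.55,"dx":0,"dy":0,"dz":0,"rx":0.785,"ry":0,"rz":0},{"claw":0.45,"dx":0,"dy":0,"dz":0,"rx":0.785,"ry":0,"rz":0},{"claw":0.35,"dx":0,"dy":0,"dz":0,"rx":0.785,"ry":0,"rz":0},{"claw":0.25,"dx":0,"dy":0,"dz":0,"rx":0.785,"ry":0,"rz":0},{"claw":0.2,"dx":0,"dy":0,"dz":0,"rx":0.785,"ry":0,"rz":0},{"claw":0.2,"dx":0,"dy":0,"dz":0,"rx":0.785,"ry":0,"rz":0},{"claw":0.2,"dx":0,"dy":0,"dz":0,"rx":0.785,"ry":0,"rz":0}]' 24
```

```text
t: 33.55
ee_pos: [484.6, 391.8, 76.0]
tcp_rot: [[0.002, -0.92, 0.392], [0.001, 0.392, 0.92], [-1.0, -0.002, 0.002]]
force: [0.1, -1.7, 4.6]
opening: 27.5
t: 35.15
ee_pos: [484.5, 391.8, 76.0]
tcp_rot: [[0.002, -0.374, 0.927], [0.001, 0.927, 0.374], [-1.0, 0.0, 0.003]]
force: [-0.0, -0.7, 0.9]
opening: 27.3
```

```bash
python3 -m inch '[{"claw":0.2,"dx":-0.5,"dy":0,"dz":0,"rx":0,"ry":0,"rz":0},{"claw":0.2,"dx":-1.5,"dy":0,"dz":0,"rx":0,"ry":0,"rz":0},{"claw":0.2,"dx":-3,"dy":0,"dz":0,"rx":0,"ry":0,"rz":0},{"claw":0.2,"dx":-5,"dy":0,"dz":0,"rx":0,"ry":0,"rz":0},{"claw":0.2,"dx":-8,"dy":0,"dz":0,"rx":0,"ry":0,"rz":0},{"claw":0.2,"dx":-11,"dy":0,"dz":0,"rx":0,"ry":0,"rz":0},{"claw":0.2,"dx":-14,"dy":0,"dz":0,"rx":0,"ry":0,"rz":0},{"claw":0.2,"dx":-16.5,"dy":0,"dz":0,"rx":0,"ry":0,"rz":0},{"claw":0.2,"dx":-17.5,"dy":0,"dz":0,"rx":0,"ry":0,"rz":0},{"claw":0.2,"dx":-17.5,"dy":0,"dz":0,"rx":0,"ry":0,"rz":0}]'
python3 -c "
from h import *
go(591.6,-67.9,250,10.7)"
```

```text
t: 36.15
ee_pos: [484.6, 391.9, 253.0]
tcp_rot: [[0.005, -0.374, 0.927], [0.004, 0.927, 0.374], [-1.0, 0.001, 0.006]]
force: [-0.0, 0.2, -0.9]
opening: 27.1
at [484.6 391.9 253. ] yaw 22.0 F [-0.   0.2 -0.9] open 27.1 t 36.15
d cm [  0.19 -46.64  -7.28] r [ 0.197  0.006 -0.002] min rows 10.0
```

```bash
python3 -m inch '[{"claw":0.2,"dx":0,"dy":-1.5,"dz":-0.2,"rx":0,"ry":0,"rz":0},{"claw":0.2,"dx":0,"dy":-4,"dz":-0.6,"rx":0.02,"ry":0,"rz":0},{"claw":0.2,"dx":0,"dy":-7.5,"dz":-1.2,"rx":0.04,"ry":0,"rz":0},{"claw":0.2,"dx":0,"dy":-11,"dz":-1.7,"rx":0.06,"ry":0,"rz":0},{"claw":0.2,"dx":0,"dy":-15,"dz":-2.3,"rx":0.08,"ry":0,"rz":0},{"claw":0.2,"dx":0,"dy":-19,"dz":-3,"rx":0.1,"ry":0,"rz":0},{"claw":0.2,"dx":0,"dy":-23,"dz":-3.6,"rx":0.12,"ry":0,"rz":0},{"claw":0.2,"dx":0,"dy":-27,"dz":-4.2,"rx":0.14,"ry":0,"rz":0},{"claw":0.2,"dx":0,"dy":-31,"dz":-4.8,"rx":0.16,"ry":0,"rz":0},{"claw":0.2,"dx":0,"dy":-35,"dz":-5.5,"rx":0.18,"ry":0,"rz":0},{"claw":0.2,"dx":0,"dy":-39,"dz":-6.1,"rx":0.197,"ry":0,"rz":0},{"claw":0.2,"dx":0,"dy":-42.5,"dz":-6.6,"rx":0.197,"ry":0,"rz":0},{"claw":0.2,"dx":0,"dy":-45,"dz":-7,"rx":0.197,"ry":0.006,"rz":-0.002},{"claw":0.2,"dx":0.1,"dy":-46.3,"dz":-7.2,"rx":0.197,"ry":0.006,"rz":-0.002},{"claw":0.2,"dx":0.19,"dy":-46.64,"dz":-7.28,"rx":0.197,"ry":0.006,"rz":-0.002},{"claw":0.2,"dx":0.19,"dy":-46.64,"dz":-7.28,"rx":0.197,"ry":0.006,"rz":-0.002},{"claw":0.2,"dx":0.19,"dy":-46.64,"dz":-7.28,"rx":0.197,"ry":0.006,"rz":-0.002}]'
python3 -c "
from h import *
go(591.6,-67.9,176,10.7)"
```

```text
t: 37.85
ee_pos: [591.2, -66.8, 249.6]
tcp_rot: [[-0.001, -0.186, 0.982], [0.001, 0.982, 0.186], [-1.0, 0.001, -0.001]]
force: [-0.2, -0.4, -0.7]
opening: 27.4
at [591.2 -66.8 249.6] yaw 10.7 F [-0.2 -0.4 -0.7] open 27.4 t 37.85
d cm [ 7.36 -0.12  0.03] r [ 0.001 -0.001 -0.001] min rows 2.0
```

```bash
python3 -m inch '[{"claw":0.2,"dx":2,"dy":-0.12,"dz":0.02,"rx":0,"ry":0,"rz":0},{"claw":0.2,"dx":4.5,"dy":-0.12,"dz":0.02,"rx":0,"ry":0,"rz":0},{"claw":0.2,"dx":6.5,"dy":-0.12,"dz":0.02,"rx":0,"ry":0,"rz":0},{"claw":0.2,"dx":7.3,"dy":-0.12,"dz":0.02,"rx":0,"ry":0,"rz":0},{"claw":0.2,"dx":7.4,"dy":-0.12,"dz":0.02,"rx":0,"ry":0,"rz":0},{"claw":0.2,"dx":7.4,"dy":-0.12,"dz":0.02,"rx":0,"ry":0,"rz":0},{"claw":0.2,"dx":7.4,"dy":-0.12,"dz":0.02,"rx":0,"ry":0,"rz":0}]'
python3 -c "
from h import *
go(591.6,-67.9,165,10.7)"
```

```text
t: 38.55
ee_pos: [592.3, -67.7, 176.9]
tcp_rot: [[0.002, -0.187, 0.982], [0.0, 0.982, 0.187], [-1.0, 0.0, 0.002]]
force: [1.0, 0.5, 0.6]
opening: 27.7
at [592.3 -67.7 176.9] yaw 10.8 F [1.  0.5 0.6] open 27.7 t 38.55
d cm [ 1.19 -0.01 -0.07] r [ 0.001  0.002 -0.   ] min rows 1.0
```

```bash
python3 -m inch '[{"claw":0.2,"dx":0.2,"dy":-0.01,"dz":-0.07,"rx":0,"ry":0,"rz":0},{"claw":0.2,"dx":0.4,"dy":-0.01,"dz":-0.07,"rx":0,"ry":0,"rz":0},{"claw":0.2,"dx":0.6,"dy":-0.01,"dz":-0.07,"rx":0,"ry":0,"rz":0},{"claw":0.2,"dx":0.8,"dy":-0.01,"dz":-0.07,"rx":0,"ry":0,"rz":0},{"claw":0.2,"dx":0.95,"dy":-0.01,"dz":-0.07,"rx":0,"ry":0,"rz":0},{"claw":0.2,"dx":0.95,"dy":-0.01,"dz":-0.07,"rx":0,"ry":0,"rz":0}]'
python3 -m inch '[{"claw":0.2,"dx":0.1,"dy":0,"dz":0,"rx":0,"ry":0,"rz":0},{"claw":0.2,"dx":0.2,"dy":0,"dz":0,"rx":0,"ry":0,"rz":0},{"claw":0.2,"dx":0.2,"dy":0,"dz":0,"rx":0,"ry":0,"rz":0}]'
```

```text
t: 39.15
ee_pos: [591.5, -67.9, 167.1]
tcp_rot: [[0.001, -0.187, 0.982], [0.001, 0.982, 0.187], [-1.0, 0.0, 0.001]]
force: [0.7, -0.2, -1.0]
opening: 27.4
t: 39.45
ee_pos: [591.7, -68.0, 165.0]
tcp_rot: [[0.001, -0.187, 0.982], [0.0, 0.982, 0.187], [-1.0, 0.0, 0.002]]
force: [0.3, -0.4, -0.6]
opening: 27.4
```

In the well, no resistance. Continue down.

```bash
python3 -m inch '[{"claw":0.2,"dx":0.3,"dy":0,"dz":0,"rx":0,"ry":0,"rz":0},{"claw":0.2,"dx":0.6,"dy":0,"dz":0,"rx":0,"ry":0,"rz":0},{"claw":0.2,"dx":0.9,"dy":0,"dz":0,"rx":0,"ry":0,"rz":0},{"claw":0.2,"dx":1.2,"dy":0,"dz":0,"rx":0,"ry":0,"rz":0},{"claw":0.2,"dx":1.2,"dy":0,"dz":0,"rx":0,"ry":0,"rz":0}]'
python3 -m inch '[{"claw":0.2,"dx":0.3,"dy":0,"dz":0,"rx":0,"ry":0,"rz":0},{"claw":0.2,"dx":0.6,"dy":0,"dz":0,"rx":0,"ry":0,"rz":0},{"claw":0.2,"dx":0.9,"dy":0,"dz":0,"rx":0,"ry":0,"rz":0},{"claw":0.2,"dx":1.2,"dy":0,"dz":0,"rx":0,"ry":0,"rz":0},{"claw":0.2,"dx":1.5,"dy":0,"dz":0,"rx":0,"ry":0,"rz":0},{"claw":0.2,"dx":1.8,"dy":0,"dz":0,"rx":0,"ry":0,"rz":0},{"claw":0.2,"dx":2.1,"dy":0,"dz":0,"rx":0,"ry":0,"rz":0},{"claw":0.2,"dx":2.4,"dy":0,"dz":0,"rx":0,"ry":0,"rz":0},{"claw":0.2,"dx":2.4,"dy":0,"dz":0,"rx":0,"ry":0,"rz":0}]'
```

```text
t: 39.95
ee_pos: [591.8, -68.1, 152.5]
tcp_rot: [[0.001, -0.187, 0.982], [0.0, 0.982, 0.187], [-1.0, 0.0, 0.001]]
force: [0.8, 0.7, -1.8]
opening: 27.6
t: 40.85
ee_pos: [591.8, -68.1, 128.0]
tcp_rot: [[0.001, -0.187, 0.982], [0.0, 0.982, 0.187], [-1.0, 0.0, 0.001]]
force: [1.4, -0.2, -1.6]
opening: 27.5
```

```bash
python3 -m inch '[{"claw":0.2,"dx":0.15,"dy":0,"dz":0,"rx":0,"ry":0,"rz":0},{"claw":0.2,"dx":0.28,"dy":0,"dz":0,"rx":0,"ry":0,"rz":0},{"claw":0.2,"dx":0.36,"dy":0,"dz":0,"rx":0,"ry":0,"rz":0},{"claw":0.2,"dx":0.41,"dy":0,"dz":0,"rx":0,"ry":0,"rz":0},{"claw":0.2,"dx":0.44,"dy":0,"dz":0,"rx":0,"ry":0,"rz":0},{"claw":0.2,"dx":0.44,"dy":0,"dz":0,"rx":0,"ry":0,"rz":0}]'
```

```text
t: 41.45
ee_pos: [591.8, -68.1, 124.0]
tcp_rot: [[0.001, -0.187, 0.982], [0.0, 0.982, 0.187], [-1.0, -0.0, 0.001]]
force: [0.6, -0.4, 3.1]
opening: 27.2
```

```bash
python3 -m inch '[{"claw":0.3,"dx":0,"dy":0,"dz":0,"rx":0,"ry":0,"rz":0},{"claw":0.5,"dx":0,"dy":0,"dz":0,"rx":0,"ry":0,"rz":0},{"claw":0.5,"dx":0,"dy":0,"dz":0,"rx":0,"ry":0,"rz":0},{"claw":0.5,"dx":-1,"dy":0,"dz":0,"rx":0,"ry":0,"rz":0},{"claw":0.5,"dx":-4,"dy":0,"dz":0,"rx":0,"ry":0,"rz":0},{"claw":0.5,"dx":-8,"dy":0,"dz":0,"rx":0,"ry":0,"rz":0},{"claw":0.5,"dx":-12,"dy":0,"dz":0,"rx":0,"ry":0,"rz":0},{"claw":0.5,"dx":-16,"dy":0,"dz":0,"rx":0,"ry":0,"rz":0},{"claw":0.5,"dx":-17.5,"dy":0,"dz":0,"rx":0,"ry":0,"rz":0},{"claw":0.5,"dx":-17.5,"dy":0,"dz":0,"rx":0,"ry":0,"rz":0}]'
python3 caps.py 10; python3 - <<'E'
from h import *
print(crop('scene',10,180,40,250,170,3))
for n in("scene","top"):
    P=cloud(n,np.load(f"pics/{n}10.npy"));z=P[...,2]
    for lo,hi in((74,86),(108,125)):
        m=(z>lo)&(z<hi)&(P[...,0]>450)&(P[...,0]<780)&(P[...,1]<-230)&(P[...,1]>-520)
        k=cv2.connectedComponentsWithStats(m.astype(np.uint8));i=1+np.argmax(k[2][1:,4]);Q=P[k[1]==i];print(n,len(Q),np.median(Q[:,2]),cv2.minAreaRect(Q[:,:2].astype(np.float32)))
go(617,-359,300,10.7)
E
```

```text
t: 42.45
ee_pos: [592.6, -68.2, 302.8]
tcp_rot: [[0.008, -0.187, 0.982], [-0.001, 0.982, 0.187], [-1.0, -0.002, 0.008]]
force: [0.5, -0.4, 0.2]
opening: 42.6
scene ((487.5329895019531, 324.06201171875), (182.8885498046875, 122.18783569335938), 66.61246490478516)
 cap 105 [ 603.4 -125.6] 148.4
 cap 98 [ 661.8 -113.6] 148.9
 cap 105 [591.9 -68.6] 148.7
 cap 119 [640.9   2.6] 148.5
top ((487.41387939453125, 326.3531494140625), (180.96966552734375, 120.20692443847656), 66.40860748291016)
 cap 98 [639.5   3.4] 149.9
 cap 76 [591.  -65.8] 149.7
pics/scene10_c180_40.png
scene 2430 80.05505757338443 ((618.0493774414062, -358.57196044921875), (143.93136596679688, 208.907958984375), 10.129485130310059)
scene 159 114.3117187699886 ((618.3231811523438, -356.8263244628906), (19.45453453063965, 91.13870239257812), 11.061355590820312)
top 2616 80.8995320281939 ((620.0864868164062, -371.47564697265625), (143.26512145996094, 172.97079467773438), 10.423842430114746)
top 216 115.39139853926542 ((617.5118408203125, -358.22235107421875), (16.6219482421875, 90.70543670654297), 10.24779224395752)
at [591.1 -68.1 298.6] yaw 10.8 F [-0.8 -0.3 -0.2] open 43.0 t 42.55
d cm [ -0.15 -29.06  -2.89] r [ 0.001  0.001 -0.   ] min rows 6.0
```

View pics/scene10_c180_40.png

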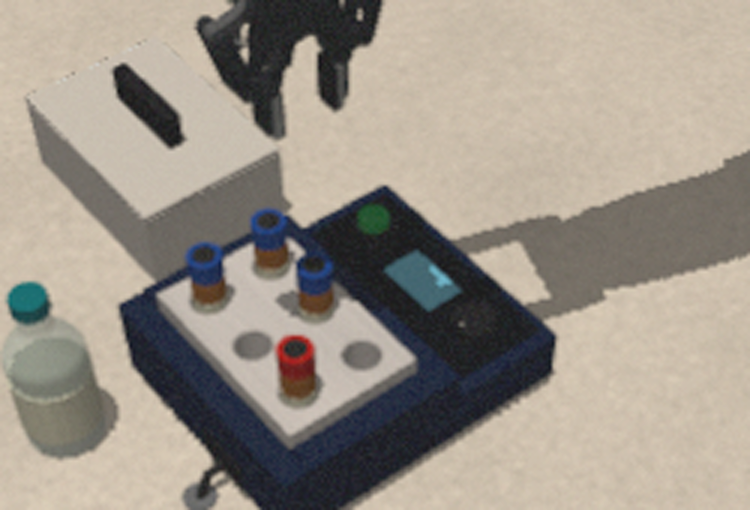

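View pics/top10.png

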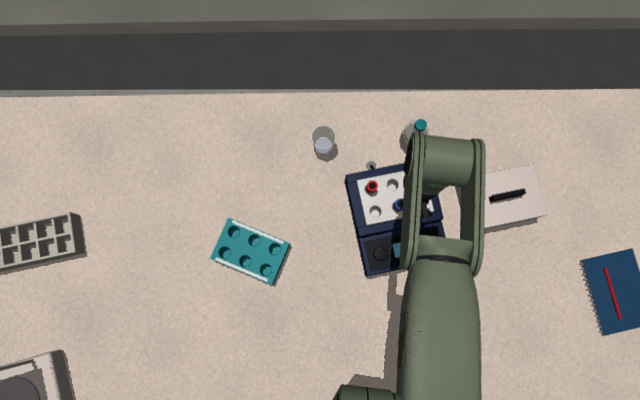

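```bash
python3 -m inch '[{"claw":0.6,"dx":0,"dy":-2,"dz":-0.2,"rx":0,"ry":0,"rz":0},{"claw":0.6,"dx":0,"dy":-6,"dz":-0.6,"rx":0,"ry":0,"rz":0},{"claw":0.6,"dx":0,"dy":-10,"dz":-1,"rx":0,"ry":0,"rz":0},{"claw":0.6,"dx":0,"dy":-14,"dz":-1.4,"rx":0,"ry":0,"rz":0},{"claw":0.6,"dx":0,"dy":-18,"dz":-1.8,"rx":0,"ry":0,"rz":0},{"claw":0.6,"dx":0,"dy":-22,"dz":-2.2,"rx":0,"ry":0,"rz":0},{"claw":0.6,"dx":0,"dy":-26,"dz":-2.6,"rx":0,"ry":0,"rz":0},{"claw":0.6,"dx":0,"dy":-28.5,"dz":-2.89,"rx":0,"ry":0,"rz":0},{"claw":0.6,"dx":0,"dy":-29.06,"dz":-2.89,"rx":0,"ry":0,"rz":0},{"claw":0.6,"dx":0,"dy":-29.06,"dz":-2.89,"rx":0,"ry":0,"rz":0},{"claw":0.6,"dx":0,"dy":-29.06,"dz":-2.89,"rx":0,"ry":0,"rz":0}]'
python3 - <<'E'
from h import *
snap("scene",11);P=cloud("scene",np.load("pics/scene11.npy"));z=P[...,2]
m=(z>108)&(z<125)&(P[...,0]>450)&(P[...,0]<780)&(P[...,1]<-230)&(P[...,1]>-520)
k=cv2.connectedComponentsWithStats(m.astype(np.uint8));i=1+np.argmax(k[2][1:,4]);Q=P[k[1]==i];print(len(Q),np.median(Q[:,2]),cv2.minAreaRect(Q[:,:2].astype(np.float32)))
print(crop("scene",11,160,20,200,150,4))
go(617.4,-358.6,102,10.7)
E
```

```text
t: 43.65
ee_pos: [616.9, -357.6, 297.5]
tcp_rot: [[-0.001, -0.188, 0.982], [0.002, 0.982, 0.188], [-1.0, 0.002, -0.001]]
force: [-0.1, -0.3, -0.8]
opening: 51.4
168 114.34786506048476 ((618.3038330078125, -355.92535400390625), (16.92738914489746, 90.90019989013672), 9.978791236877441)
pics/scene11_c160_20.png
at [ 617.  -357.4  298.1] yaw 10.8 F [-0.2 -0.1 -0.3] open 50.7 t 43.7
d cm [19.61 -0.16  0.02] r [ 0.003 -0.    -0.002] min rows 4.0
```

View pics/scene11_c160_20.png

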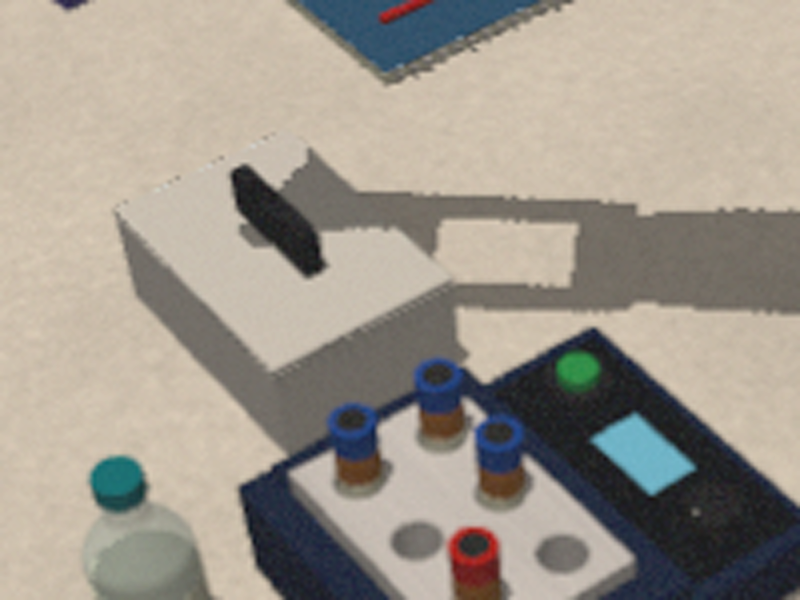

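```bash
python3 -m inch '[{"claw":0.6,"dx":4,"dy":-0.1,"dz":0.02,"rx":0,"ry":0,"rz":0},{"claw":0.6,"dx":8.5,"dy":-0.1,"dz":0.02,"rx":0,"ry":0,"rz":0},{"claw":0.6,"dx":13,"dy":-0.1,"dz":0.02,"rx":0,"ry":0,"rz":0},{"claw":0.5,"dx":16.5,"dy":-0.1,"dz":0.02,"rx":0,"ry":0,"rz":0},{"claw":0.4,"dx":18.7,"dy":-0.1,"dz":0.02,"rx":0,"ry":0,"rz":0},{"claw":0.3,"dx":19.5,"dy":-0.1,"dz":0.02,"rx":0,"ry":0,"rz":0},{"claw":0.3,"dx":19.6,"dy":-0.1,"dz":0.02,"rx":0,"ry":0,"rz":0},{"claw":0.15,"dx":19.6,"dy":-0.1,"dz":0.02,"rx":0,"ry":0,"rz":0},{"claw":0.1,"dx":19.6,"dy":-0.1,"dz":0.02,"rx":0,"ry":0,"rz":0},{"claw":0,"dx":19.6,"dy":-0.1,"dz":0.02,"rx":0,"ry":0,"rz":0},{"claw":0,"dx":19.6,"dy":-0.1,"dz":0.02,"rx":0,"ry":0,"rz":0},{"claw":0,"dx":19.6,"dy":-0.1,"dz":0.02,"rx":0,"ry":0,"rz":0}]' 50
python3 -m inch '[{"claw":0,"dx":-0.5,"dy":0,"dz":0,"rx":0,"ry":0,"rz":0},{"claw":0,"dx":-2,"dy":0,"dz":0,"rx":0,"ry":0,"rz":0},{"claw":0,"dx":-5,"dy":0,"dz":0,"rx":0,"ry":0,"rz":0},{"claw":0,"dx":-9,"dy":0,"dz":0,"rx":0,"ry":0,"rz":0},{"claw":0,"dx":-13,"dy":0,"dz":0,"rx":0,"ry":0,"rz":0},{"claw":0,"dx":-17,"dy":0,"dz":0,"rx":0,"ry":0,"rz":0},{"claw":0,"dx":-19,"dy":0,"dz":0,"rx":0,"ry":0,"rz":0},{"claw":0,"dx":-19.5,"dy":0,"dz":0,"rx":0,"ry":0,"rz":0},{"claw":0,"dx":-19.5,"dy":0,"dz":0,"rx":0,"ry":0,"rz":0}]'
python3 - <<'E'
from h import *
snap("scene",12);P=cloud("scene",np.load("pics/scene12.npy"));z=P[...,2]
print(crop("scene",12,160,0,200,150,4))
go(621.1,-62.6,297,10.7)
E
```

```text
t: 44.9
ee_pos: [617.9, -358.0, 103.4]
tcp_rot: [[0.001, -0.188, 0.982], [0.001, 0.982, 0.188], [-1.0, 0.001, 0.002]]
force: [-0.0, 1.6, 3.5]
opening: 15.1
t: 45.8
ee_pos: [617.4, -358.3, 299.0]
tcp_rot: [[0.002, -0.188, 0.982], [0.0, 0.982, 0.188], [-1.0, -0.0, 0.002]]
force: [0.2, -0.9, -3.9]
opening: 15.0
pics/scene12_c160_0.png
at [ 617.1 -358.   297.4] yaw 10.8 F [ 0.  -0.1 -3.6] open 14.7 t 45.85
d cm [ 0.09 28.94  5.95] r [ 0.002  0.    -0.002] min rows 6.0
```

View pics/scene12_c160_0.png

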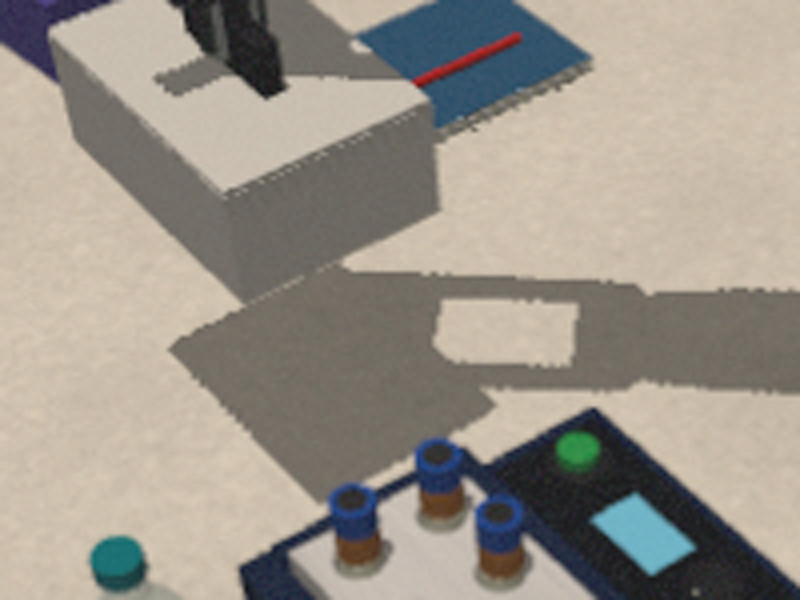

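```bash
python3 -m inch '[{"claw":0,"dx":0,"dy":1.5,"dz":0.3,"rx":0,"ry":0,"rz":0},{"claw":0,"dx":0,"dy":4,"dz":0.8,"rx":0,"ry":0,"rz":0},{"claw":0,"dx":0,"dy":7,"dz":1.4,"rx":0,"ry":0,"rz":0},{"claw":0,"dx":0,"dy":10,"dz":2,"rx":0,"ry":0,"rz":0},{"claw":0,"dx":0,"dy":13,"dz":2.6,"rx":0,"ry":0,"rz":0},{"claw":0,"dx":0,"dy":16,"dz":3.3,"rx":0,"ry":0,"rz":0},{"claw":0,"dx":0,"dy":19,"dz":4,"rx":0,"ry":0,"rz":0},{"claw":0,"dx":0,"dy":22,"dz":4.6,"rx":0,"ry":0,"rz":0},{"claw":0,"dx":0,"dy":25,"dz":5.2,"rx":0,"ry":0,"rz":0},{"claw":0,"dx":0,"dy":27.5,"dz":5.7,"rx":0,"ry":0,"rz":0},{"claw":0,"dx":0,"dy":28.98,"dz":5.95,"rx":0.002,"ry":0,"rz":-0.002},{"claw":0,"dx":0,"dy":28.98,"dz":5.95,"rx":0.002,"ry":0,"rz":-0.002},{"claw":0,"dx":0,"dy":28.98,"dz":5.95,"rx":0.002,"ry":0,"rz":-0.002},{"claw":0,"dx":2,"dy":28.98,"dz":5.95,"rx":0.002,"ry":0,"rz":-0.002},{"claw":0,"dx":3,"dy":28.98,"dz":5.95,"rx":0.002,"ry":0,"rz":-0.002},{"claw":0,"dx":3,"dy":28.98,"dz":5.95,"rx":0.002,"ry":0,"rz":-0.002},{"claw":0,"dx":3,"dy":28.98,"dz":5.95,"rx":0.002,"ry":0,"rz":-0.002}]'
python3 - <<'E'
from h import *
snap("scene",13);print(crop("scene",13,180,20,220,180,3))
go(621.1,-62.2,189,10.7)
P=cloud("scene",np.load("pics/scene13.npy"));z=P[...,2]
m=(z>236)&(z<252)&(abs(P[...,0]-621)<150)&(abs(P[...,1]+62)<150)
# slab fits
k=cv2.connectedComponentsWithStats(m.astype(np.uint8));i=1+np.argmax(k[2][1:,4]);Q=P[k[1]==i];print(len(Q),np.median(Q[:,2]),cv2.minAreaRect(Q[:,:2].astype(np.float32)))
E
```

```text
t: 47.55
ee_pos: [621.1, -63.0, 267.9]
tcp_rot: [[-0.0, -0.185, 0.983], [-0.0, 0.983, 0.185], [-1.0, -0.0, -0.0]]
force: [1.3, -1.2, -4.0]
opening: 15.3
pics/scene13_c180_20.png
at [621.4 -62.8 268.4] yaw 10.7 F [-0.7 -0.  -3.2] open 15.0 t 47.6
d cm [ 7.94  0.07 -0.02] r [-0.     0.001  0.   ] min rows 2.0
3679 244.10506142795498 ((622.317138671875, -64.40377807617188), (143.984375, 206.66934204101562), 10.371867179870605)
```

View pics/scene13_c180_20.png

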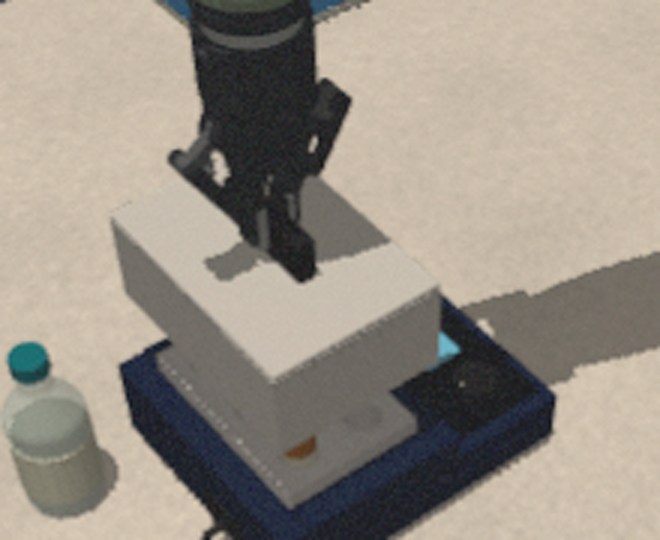

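```bash
python3 -m inch '[{"claw":0,"dx":1.5,"dy":0.08,"dz":-0.02,"rx":0,"ry":0,"rz":0},{"claw":0,"dx":3.5,"dy":0.08,"dz":-0.02,"rx":0,"ry":0,"rz":0},{"claw":0,"dx":5,"dy":0.08,"dz":-0.02,"rx":0,"ry":0,"rz":0},{"claw":0,"dx":6,"dy":0.08,"dz":-0.02,"rx":0,"ry":0,"rz":0},{"claw":0,"dx":6.5,"dy":0.08,"dz":-0.02,"rx":0,"ry":0,"rz":0},{"claw":0,"dx":6.5,"dy":0.08,"dz":-0.02,"rx":0,"ry":0,"rz":0}]'
python3 -m inch '[{"claw":0,"dx":0.3,"dy":0,"dz":0,"rx":0,"ry":0,"rz":0},{"claw":0,"dx":0.6,"dy":0,"dz":0,"rx":0,"ry":0,"rz":0},{"claw":0,"dx":0.9,"dy":0,"dz":0,"rx":0,"ry":0,"rz":0},{"claw":0,"dx":1.1,"dy":0,"dz":0,"rx":0,"ry":0,"rz":0},{"claw":0,"dx":1.2,"dy":0,"dz":0,"rx":0,"ry":0,"rz":0},{"claw":0,"dx":1.2,"dy":0,"dz":0,"rx":0,"ry":0,"rz":0}]'
```

```text
t: 48.2
ee_pos: [621.2, -62.1, 203.4]
tcp_rot: [[0.001, -0.185, 0.983], [-0.0, 0.983, 0.185], [-1.0, -0.0, 0.001]]
force: [0.2, 0.8, -2.8]
opening: 15.0
t: 48.8
ee_pos: [621.1, -62.2, 191.2]
tcp_rot: [[0.001, -0.185, 0.983], [-0.0, 0.983, 0.185], [-1.0, -0.0, 0.0]]
force: [-0.2, 0.8, -2.6]
opening: 15.3
```

```bash
python3 -m inch '[{"claw":0,"dx":0.15,"dy":0,"dz":0,"rx":0,"ry":0,"rz":0},{"claw":0,"dx":0.25,"dy":0,"dz":0,"rx":0,"ry":0,"rz":0},{"claw":0,"dx":0.3,"dy":0,"dz":0,"rx":0,"ry":0,"rz":0},{"claw":0,"dx":0.3,"dy":0,"dz":0,"rx":0,"ry":0,"rz":0}]'
```

```text
t: 49.2
ee_pos: [621.1, -62.2, 188.4]
tcp_rot: [[0.001, -0.185, 0.983], [-0.0, 0.983, 0.185], [-1.0, -0.0, 0.001]]
force: [-0.2, -0.1, -1.8]
opening: 15.1
```

```bash
python3 -m inch '[{"claw":0,"dx":0.06,"dy":0,"dz":0,"rx":0,"ry":0,"rz":0},{"claw":0,"dx":0.12,"dy":0,"dz":0,"rx":0,"ry":0,"rz":0},{"claw":0,"dx":0.12,"dy":0,"dz":0,"rx":0,"ry":0,"rz":0}]'
python3 -m inch '[{"claw":0.15,"dx":0,"dy":0,"dz":0,"rx":0,"ry":0,"rz":0},{"claw":0.35,"dx":0,"dy":0,"dz":0,"rx":0,"ry":0,"rz":0},{"claw":0.5,"dx":0,"dy":0,"dz":0,"rx":0,"ry":0,"rz":0},{"claw":0.5,"dx":0,"dy":0,"dz":0,"rx":0,"ry":0,"rz":0},{"claw":0.5,"dx":-2,"dy":0,"dz":0,"rx":0,"ry":0,"rz":0},{"claw":0.5,"dx":-5,"dy":0,"dz":0,"rx":0,"ry":0,"rz":0},{"claw":0.5,"dx":-9,"dy":0,"dz":0,"rx":0,"ry":0,"rz":0},{"claw":0.5,"dx":-11,"dy":0,"dz":0,"rx":0,"ry":0,"rz":0},{"claw":0.5,"dx":-11.5,"dy":0,"dz":0,"rx":0,"ry":0,"rz":0}]'
python3 - <<'E'
from h import *
snap("scene",14);print(crop("scene",14,180,20,220,200,3))
P=cloud("scene",np.load("pics/scene14.npy"));z=P[...,2]
m=(z>157)&(z<172)&(abs(P[...,0]-621)<150)&(abs(P[...,1]+62)<150)
k=cv2.connectedComponentsWithStats(m.astype(np.uint8));i=1+np.argmax(k[2][1:,4]);Q=P[k[1]==i];print(len(Q),np.median(Q[:,2]),cv2.minAreaRect(Q[:,:2].astype(np.float32)))
A=np.c_[Q[:,:2]-[621,-62],np.ones(len(Q))];print("plane",np.linalg.lstsq(A,Q[:,2],rcond=None)[0])
P=cloud("scene",np.load("pics/scene0.npy"));z=P[...,2]
m=(z>157)&(z<172)&(abs(P[...,0]-621)<150)&(abs(P[...,1]+62)<150)
Q=P[m];A=np.c_[Q[:,:2]-[621,-62],np.ones(len(Q))];print("plane0",np.linalg.lstsq(A,Q[:,2],rcond=None)[0])
E
```

```text
t: 49.5
ee_pos: [621.1, -62.2, 188.4]
tcp_rot: [[0.002, -0.185, 0.983], [-0.0, 0.983, 0.185], [-1.0, -0.001, 0.002]]
force: [-3.3, 0.7, 5.0]
opening: 15.2
t: 50.4
ee_pos: [622.1, -62.3, 306.6]
tcp_rot: [[0.008, -0.185, 0.983], [-0.001, 0.983, 0.185], [-1.0, -0.003, 0.007]]
force: [0.1, 0.4, -0.7]
opening: 42.7
pics/scene14_c180_20.png
3914 164.64832144519033 ((623.1327514648438, -63.60282897949219), (144.11605834960938, 206.5347442626953), 10.88502311706543)
plane [-2.67243505e-03 -3.99057355e-03  1.64603997e+02]
plane0 [-2.00371605e-03 -4.26917452e-03  1.64630063e+02]
```

View pics/scene14_c180_20.png

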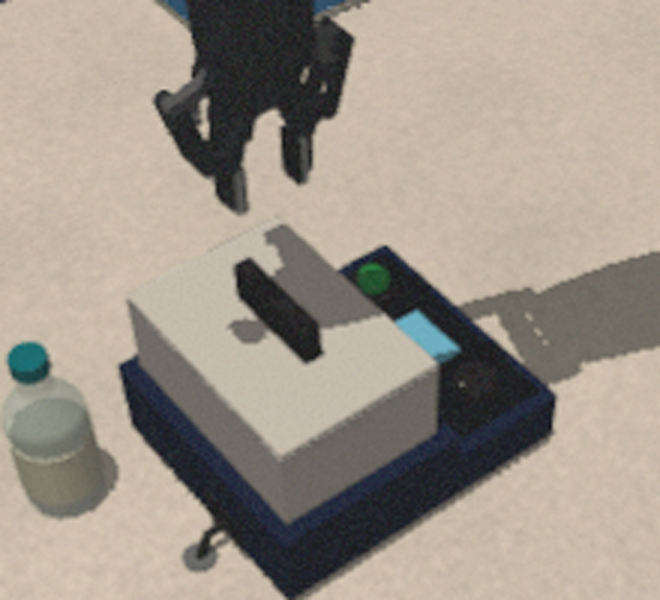

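```bash
python3 - <<'E'
from h import *
for n in("top","scene"):
    p=cv2.imread(f"pics/{n}3.png").astype(int);P=cloud(n,np.load(f"pics/{n}3.npy"))
    m=(p[...,1]>p[...,2]+40)&(p[...,1]>p[...,0]+25)&(abs(P[...,0]-494)<30)&(abs(P[...,1]+158)<30)
    v,u=np.nonzero(m);uv=np.c_[u,v];print(n,len(u),atz(n,[uv.mean(0)],78),np.median(P[m],0),cv2.minEnclosingCircle(P[m&(P[...,2]>75)][:,:2].astype(np.float32)))
go(494,-158.5,240,-79.3)
E
```

```text
top 87 [[ 494.01527723 -156.58468468   78.        ]] [ 494.65269673 -155.76980364   81.91650252] ((494.1363220214844, -156.13389587402344), 13.450827598571777)
scene 70 [[ 494.16862033 -159.96889876   78.        ]] [ 495.92581003 -157.42396985   81.83580585] ((494.3891296386719, -157.42874145507812), 14.211932182312012)
at [621.7 -62.2 305.4] yaw 10.7 F [-0.1  0.5  0. ] open 42.6 t 50.45
d cm [  6.48  -7.08 -14.37] r [ 1.57   0.006 -0.003] min rows 11.0
```

```bash
python3 -m inch '[{"claw":0.2,"dx":0,"dy":-1,"dz":-2,"rx":0.1,"ry":0,"rz":0},{"claw":0,"dx":0,"dy":-2,"dz":-5,"rx":0.25,"ry":0,"rz":0},{"claw":0,"dx":0,"dy":-3.5,"dz":-8,"rx":0.4,"ry":0,"rz":0},{"claw":0,"dx":0,"dy":-5,"dz":-11,"rx":0.55,"ry":0,"rz":0},{"claw":0,"dx":0,"dy":-6.5,"dz":-13.5,"rx":0.7,"ry":0,"rz":0},{"claw":0,"dx":0,"dy":-7,"dz":-14.35,"rx":0.85,"ry":0,"rz":0},{"claw":0,"dx":0,"dy":-7,"dz":-14.35,"rx":1.0,"ry":0,"rz":0},{"claw":0,"dx":1,"dy":-7,"dz":-14.35,"rx":1.15,"ry":0,"rz":0},{"claw":0,"dx":3,"dy":-7,"dz":-14.35,"rx":1.3,"ry":0,"rz":0},{"claw":0,"dx":5,"dy":-7,"dz":-14.35,"rx":1.45,"ry":0,"rz":0},{"claw":0,"dx":6.5,"dy":-7,"dz":-14.35,"rx":1.57,"ry":0.006,"rz":-0.003},{"claw":0,"dx":6.5,"dy":-7,"dz":-14.35,"rx":1.57,"ry":0.006,"rz":-0.003},{"claw":0,"dx":6.5,"dy":-7,"dz":-14.35,"rx":1.57,"ry":0.006,"rz":-0.003}]'
python3 - <<'E'
from h import *
snap("scene",15);print(crop("scene",15,180,20,220,200,3))
go(494.2,-157.5,100,-79.3)
E
```

```text
t: 51.75
ee_pos: [493.6, -157.5, 238.9]
tcp_rot: [[-0.002, 0.982, 0.189], [0.001, 0.189, -0.982], [-1.0, -0.002, -0.001]]
force: [0.2, 1.1, -1.2]
opening: 0.0
pics/scene15_c180_20.png
at [ 494.1 -157.7  239.6] yaw -79.2 F [0.  0.5 0.1] open -0.0 t 51.8
d cm [ 1.396e+01  2.000e-02 -1.000e-02] r [ 0.002 -0.     0.001] min rows 3.0
```

View pics/scene15_c180_20.png

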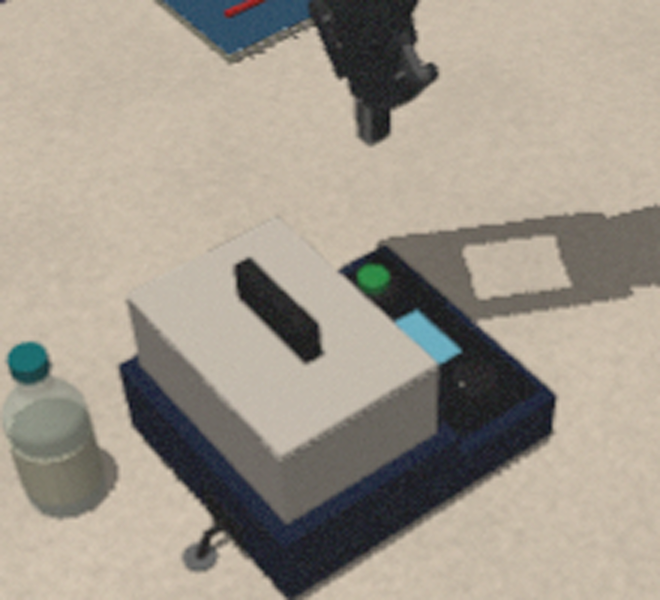

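```bash
python3 -m inch '[{"claw":0,"dx":3,"dy":0.02,"dz":0,"rx":0,"ry":0,"rz":0},{"claw":0,"dx":7,"dy":0.02,"dz":0,"rx":0,"ry":0,"rz":0},{"claw":0,"dx":11,"dy":0.02,"dz":0,"rx":0,"ry":0,"rz":0},{"claw":0,"dx":13.5,"dy":0.02,"dz":0,"rx":0,"ry":0,"rz":0},{"claw":0,"dx":14.1,"dy":0.02,"dz":0,"rx":0,"ry":0,"rz":0},{"claw":0,"dx":14.3,"dy":0.02,"dz":0,"rx":0,"ry":0,"rz":0},{"claw":0,"dx":14.3,"dy":0.02,"dz":0,"rx":0,"ry":0,"rz":0}]'
python3 -m inch '[{"claw":0,"dx":0.1,"dy":0,"dz":0,"rx":0,"ry":0,"rz":0},{"claw":0,"dx":0.2,"dy":0,"dz":0,"rx":0,"ry":0,"rz":0},{"claw":0,"dx":0.3,"dy":0,"dz":0,"rx":0,"ry":0,"rz":0},{"claw":0,"dx":0.4,"dy":0,"dz":0,"rx":0,"ry":0,"rz":0},{"claw":0,"dx":0.4,"dy":0,"dz":0,"rx":0,"ry":0,"rz":0}]'
```

```text
t: 52.5
ee_pos: [495.4, -158.0, 98.0]
tcp_rot: [[0.002, 0.982, 0.189], [-0.001, 0.189, -0.982], [-1.0, 0.002, 0.001]]
force: [-0.6, -0.3, 0.2]
opening: 0.1
t: 53.0
ee_pos: [495.9, -158.2, 94.5]
tcp_rot: [[0.004, 0.982, 0.189], [-0.001, 0.189, -0.982], [-1.0, 0.003, 0.002]]
force: [0.3, 0.2, 1.9]
opening: -0.0
```

```bash
python3 -m inch '[{"claw":0,"dx":0.1,"dy":0,"dz":0,"rx":0,"ry":0,"rz":0},{"claw":0,"dx":0.2,"dy":0,"dz":0,"rx":0,"ry":0,"rz":0},{"claw":0,"dx":0.3,"dy":0,"dz":0,"rx":0,"ry":0,"rz":0},{"claw":0,"dx":0.4,"dy":0,"dz":0,"rx":0,"ry":0,"rz":0},{"claw":0,"dx":0.4,"dy":0,"dz":0,"rx":0,"ry":0,"rz":0}]'
```

```text
t: 53.5
ee_pos: [496.0, -158.2, 90.5]
tcp_rot: [[0.004, 0.982, 0.189], [-0.001, 0.189, -0.982], [-1.0, 0.003, 0.002]]
force: [-0.1, 0.5, 4.1]
opening: -0.4
```

```bash
python3 -m inch '[{"claw":0,"dx":0.1,"dy":0,"dz":0,"rx":0,"ry":0,"rz":0},{"claw":0,"dx":0.2,"dy":0,"dz":0,"rx":0,"ry":0,"rz":0},{"claw":0,"dx":0.3,"dy":0,"dz":0,"rx":0,"ry":0,"rz":0},{"claw":0,"dx":0.3,"dy":0,"dz":0,"rx":0,"ry":0,"rz":0}]'
```

```text
t: 53.9
ee_pos: [496.0, -158.2, 89.8]
tcp_rot: [[0.005, 0.982, 0.189], [-0.002, 0.189, -0.982], [-1.0, 0.004, 0.003]]
force: [-5.4, 2.8, 20.4]
opening: 0.0
```

```bash
python3 -m inch '[{"claw":0,"dx":-0.5,"dy":0,"dz":0,"rx":0,"ry":0,"rz":0},{"claw":0,"dx":-2,"dy":0,"dz":0,"rx":0,"ry":0,"rz":0},{"claw":0,"dx":-5,"dy":0,"dz":0,"rx":0,"ry":0,"rz":0},{"claw":0,"dx":-9,"dy":0,"dz":0,"rx":0,"ry":0,"rz":0},{"claw":0,"dx":-13,"dy":0,"dz":0,"rx":0,"ry":0,"rz":0},{"claw":0,"dx":-17,"dy":0,"dz":0,"rx":0,"ry":0,"rz":0},{"claw":0,"dx":-20,"dy":0,"dz":4,"rx":0,"ry":0,"rz":0},{"claw":0,"dx":-20,"dy":-3,"dz":9,"rx":0,"ry":0,"rz":0},{"claw":0,"dx":-20,"dy":-6,"dz":14,"rx":0,"ry":0,"rz":0},{"claw":0,"dx":-20,"dy":-9,"dz":19,"rx":0,"ry":0,"rz":0},{"claw":0,"dx":-20,"dy":-12,"dz":24,"rx":0,"ry":0,"rz":0},{"claw":0,"dx":-20,"dy":-12,"dz":24,"rx":0,"ry":0,"rz":0},{"claw":0,"dx":-20,"dy":-12,"dz":24,"rx":0,"ry":0,"rz":0}]'
python3 - <<'E'
from h import *
for n in("scene","top"):
    p,d=snap(n,16);P=cloud(n,d);z=P[...,2]
    m=(z>157)&(z<172)&(abs(P[...,0]-621)<120)&(abs(P[...,1]+62)<130)
    k=cv2.connectedComponentsWithStats(m.astype(np.uint8));i=1+np.argmax(k[2][1:,4]);Q=P[k[1]==i];A=np.c_[Q[:,:2]-[621,-62],np.ones(len(Q))]
    print(n,np.median(Q[:,2]),cv2.minAreaRect(Q[:,:2].astype(np.float32)),np.linalg.lstsq(A,Q[:,2],rcond=None)[0])
E
```

```text
t: 55.2
ee_pos: [420.6, -419.9, 288.3]
tcp_rot: [[0.003, 0.983, 0.184], [-0.002, 0.184, -0.983], [-1.0, 0.002, 0.002]]
force: [-0.0, 0.1, -0.4]
opening: 0.2
scene 164.6486082330718 ((622.68994140625, -62.39056396484375), (143.18463134765625, 204.66473388671875), 10.315979957580566) [-1.42180272e-03 -3.52286735e-03  1.64600019e+02]
top 165.88987574949851 ((621.41845703125, -62.19061279296875), (143.16632080078125, 203.47605895996094), 10.556110382080078) [ 2.65920652e-03 -5.02944466e-04  1.65831834e+02]
```

View pics/top16.png

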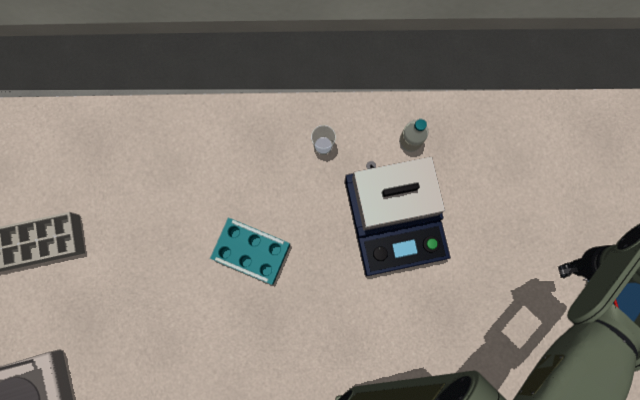

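View pics/scene16.png

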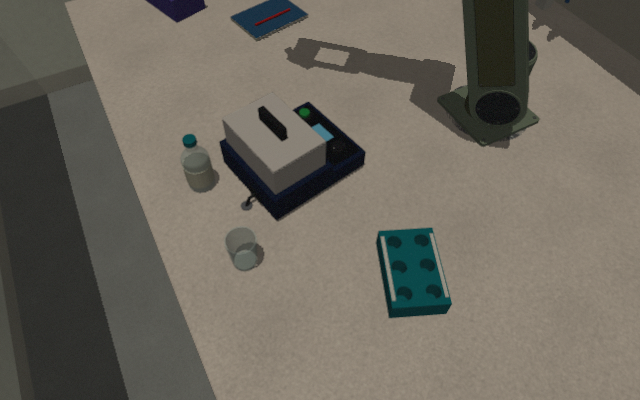

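```bash
python3 -c "
from cell import *
print(close_job())"
```

```text
the job is handed in; nothing more can be done
None
```

The job is done and handed in at about 55 s of the 210 s allowed; no verdict was reported.

**What I did**
- I lifted the hood off and set it down on the bench to the right of the heater.
- I slid the three blue-capped vials (only three were in the rack) into three free wells with a 20–24 N grip. The wrist read about 3–4 N as each one reached the bottom.
- I left the red-capped vial in its well.
- I put the hood back over the block, then pressed the green button down to its stop and backed the arm away.

**Last checks**
- **Vials:** All four stood home before the hood went back. The cap tops measured about 149 mm above the bench, and the rack is empty in the last pictures.
- **Hood:** It sits flat, with its top at about 165 mm, level and at the same height as at the start. It is centred on the block to within about 1.5 mm and aligned to within half a degree.
- **Beaker and bottle:** Both look untouched in the last pictures.

**What disagreed**
- The rack was knocked about 18 mm aside during the run. I saw it in the pictures and re-measured before the next pick.
- The button top measured about 3–4 mm higher than the stated 78 mm. Resistance rose from 2 to 4 N over 4 mm of travel, then jumped to 20 N at the stop, so I take it as pressed. I could not read the button's joint directly.
- The two cameras differed by up to 3 mm at the rack.

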